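Load the sample changer, indexing it pocket by pocket

TASK

Load all the loose round metal samples (three or four of them) into the sample changer. The changer was left between two holes: draw its spring index pin by the black knob, turn the wheel so that the first pocket stands at the front opening of the clear cover and let the pin drop into its hole; set a sample in the pocket and press it down until it is fully home, then index to the next hole and go on, filling the pockets one after another from the first, with the pin home in its hole each time. Finish with the wheel indexed to the last hole, the plain blank at the opening and the pin fully down, and leave the jar, the loupe and the steel block where they are.

Things in the scene. Friction and masses are not known exactly. Their poses are not given: they have to be found in the camera images.
- changer: The sample changer's fixed base, an aluminium disc 296 mm across and 20 mm thick on the bench. Origin: on the wheel's axis, at bench level; z up. Its own -x axis points from the wheel's axis to the front opening where pockets are loaded. Seen from above, angles in its frame count from its +x towards its +y.
- opening (a point): Loading place: centre of the pocket that stands at the front notch of the cover, 80 mm from the wheel's axis, at the height of a raised pocket floor (38 mm above the bench). Only here can a pocket be loaded.
- cover (a point): Centre of the top of the fixed clear cover: 5 mm thick, underside 63 and top 68 mm above the bench, radius 112 mm. Seen in the base's frame it covers x > -14 mm, and x > -52 mm where |y| > 40 mm. Its central post has radius 12 mm, screw head 74 mm above the bench. A sample not pressed home strikes the cover's underside and blocks the wheel.
- hole_1 (a point): Pin hole 1, centre at the base's upper face, 20 mm above the bench, 132 mm from the axis, at +90 degrees in the base's frame; 11 mm wide, for the pin of 8 mm with a round end. With the pin here the first pocket is at the opening (joint turntable 0).
- hole_2 (a point): Pin hole 2, centre at the base's upper face, 20 mm above the bench, 132 mm from the axis, at +30 degrees in the base's frame; 11 mm wide, for the pin of 8 mm with a round end. With the pin here the second pocket is at the opening (joint turntable 1.047).
- hole_3 (a point): Pin hole 3, centre at the base's upper face, 20 mm above the bench, 132 mm from the axis, at -30 degrees in the base's frame; 11 mm wide, for the pin of 8 mm with a round end. With the pin here the third pocket is at the opening (joint turntable 2.094).
- hole_4 (a point): Pin hole 4, centre at the base's upper face, 20 mm above the bench, 132 mm from the axis, at -90 degrees in the base's frame; 11 mm wide, for the pin of 8 mm with a round end. With the pin here the fourth pocket is at the opening (joint turntable 3.142).
- hole_5 (a point): Pin hole 5 (the last), centre at the base's upper face, 20 mm above the bench, 132 mm from the axis, at -150 degrees in the base's frame; 11 mm wide, for the pin of 8 mm with a round end. With the pin here the plain aluminium blank is at the opening (joint turntable 4.189).
- turntable (a joint): Angle of the wheel in the base, rad, growing clockwise seen from above, range -0.12 to 4.31; 0, 1.047, 2.094, 3.142, 4.189 at holes 1 to 5. The pin and its knob stand at +90 degrees minus this angle in the base's frame. It turns against light friction (0.15 Nm) and stays where it is left; nothing stops it at a hole but the pin.
- index_pin (a joint): Lift of the index pin, m: 0 = fully down in a hole, about 0.008 = riding on the base's upper face between holes, 0.016 = drawn to its stop. The wheel turns freely above 0.008. A spring pushes the pin down with 4 N (at 0) to 8 N (at 0.016). The pin rides on an arm of the wheel, so the hand that draws the knob also swings the wheel round with it.
- pin_knob (a point): Centre of the black cylindrical knob of the index pin (22 mm diameter, 26 mm high, axis upright). It lies 95 mm above the bench when the pin is down and rises with the pin. Under the knob a 10 mm stem and a 17 mm barrel, on the wheel's arm. It lies 132 mm from the wheel's axis, outside the cover.
- pocket_a (a point): First pocket: point on its axis where the underside of a fully seated sample lies (32 mm above the bench). A pocket is a black ring, 42 mm inside, 52 mm outside, rim 43 mm above the bench. Its white floor starts 6 mm raised, carries a sample unmoved, gives way at about 6 N and stays down: press the sample down 6 mm to the hard stop. Its centre is then 14 mm above this point, its top 60 mm above the bench.
- pocket_b (a point): Second pocket, as the first; 60 degrees further round the wheel.
- pocket_c (a point): Third pocket, as the first; 60 degrees further again.
- pocket_d (a point): Fourth pocket, as the first; 60 degrees further again. It stays empty when there are only three samples. 60 degrees beyond it the wheel carries the blank, a plain aluminium disc 52 mm across, its top 48 mm above the bench.
- sample_a_c (a point): Centre (half-way up) of a round grey metal sample, 36 mm diameter, 28 mm high, 0.2 kg, standing upright on the bench at the start; z along its axis. All samples are alike and any sample may go in any pocket; one may be absent.
- sample_b_c (a point): Centre (half-way up) of a round grey metal sample, 36 mm diameter, 28 mm high, 0.2 kg, standing upright on the bench at the start; z along its axis. All samples are alike and any sample may go in any pocket; one may be absent.
- sample_c_c (a point): Centre (half-way up) of a round grey metal sample, 36 mm diameter, 28 mm high, 0.2 kg, standing upright on the bench at the start; z along its axis. All samples are alike and any sample may go in any pocket; one may be absent.
- sample_d_c (a point): Centre (half-way up) of a round grey metal sample, 36 mm diameter, 28 mm high, 0.2 kg, standing upright on the bench at the start; z along its axis. All samples are alike and any sample may go in any pocket; one may be absent.
- small_jar: Bystander: small white screw-lid jar, 45 mm across, 24 mm high, origin at the centre of its underside. Leave alone.
- loupe: Bystander: black ring loupe, 36 mm across, 26 mm high, origin at the centre of its underside. Leave alone.
- steel_block: Bystander: steel gauge block 24 x 40 x 25 mm, origin at the centre of its underside. Leave alone.
Not all that is in view belongs to the job. What is shaped like the part that bears sample_b_c but orange is not meant. Leave any pink look-alike of the part that bears sample_a_c alone.

How it is judged:
By the outcome, as a careful person would: the job done as asked, in the order asked, and still so for the second after the job is handed in, with the robot touching nothing.
Of sample_a, sample_b, sample_c, sample_d only 3 to 4 are there at a start; the rules pass over those that are not, and their reading is None.
At some moment in a run one of sample_a, sample_b, sample_c, sample_d may be knocked a few centimetres aside while the robot is not near it.
Once in a run the grip may slacken for a moment while it holds something.
It also fails if it takes over 210 s, if anything falls off the work surface, if the arm or the gripper's body presses on something with over 40 N, if the wrist force passes 120 N, or if a joint passes its speed limit or range.

ROBOT

A 7-joint arm with a two-finger parallel gripper is mounted at the origin on a cart in front of the work surface, level with it; the furniture and walls round the work are solid. World frame = base frame: x ahead of the robot, y to its left, z up, the work surface at z = 0. Lengths are in m, angles in rad, forces in N, time in s.
With the tool pointing down it reaches from about 0.425 to 0.825 m from the base axis. Payload 3.6 kg.
Tool frame: the origin (TCP) lies where the fingers leave the gripper's body, on its centre line; the fingertips stand 84 mm ahead of it and the grasp point (between the pads) lies 65 mm ahead of it (env.tip_reach is the z of the fingertips in the tool frame, in m); z points along the fingers, y is the line along which they close (so a half turn about z gives the same grasp; the last joint's range is limited). The gripper opens to 93 mm and grips with 3 to 60 N. Pads are 15 mm wide; open, the fingers measure 128 mm over their backs; the gripper's body (75 mm by 188 mm) begins 65 mm behind the grasp point.
Start: joints at [1.161, 0.615, -0.013, 1.423, 0.008, 1.103, -0.04], TCP at [0.243, -0.603, 0.303] pointing down, gripper open.
Joint ranges: [-3.12, 3.12], [-0.3, 2.06], [-1.34, 1.32], [0.26, 2.42], [-1.36, 4.5], [0.01, 1.98], [-2.84, 2.84]. Speed limits (rad/s): [2.79, 2.79, 3.14, 3.14, 3.14, 3.14, 3.14].

INTERFACE

Orientations are given as a rotation vector (axis times angle).
In Python, from cell import env gives the robot as it stands. The module is installed in compiled form; this text tells all that it offers.
- The arm moves only by the tool move_arm, never from a script. Its arguments are lists of equal length, an entry for each row: "claw": the finger opening in mm, from 0 to 93; "delta_pos": the shift along the tool's x, y, z in mm, a list of three; "delta_rot": the turn, a rotation vector about the tool's x, y, z in degrees, a list of three. A call has 1 to 20 rows; each row is the pose to reach, as a shift and turn from the pose commanded when the call began, along the tool's axes at that moment; what a row does not reach only later rows make up. A row lasts 1/8 s, in which the tool goes at most 62.5 mm and 10.7 degrees, less where a joint would pass 70% of its speed; a pose out of reach is approached as far as the arm can. A call with a gripper value outside its range is refused whole. The fingers move at their own pace and stop on an object; "force" is the grip in N (left out, the last holds). Time passes only in rows, so rows that repeat a pose let the fingers close. It gives the time, the measured TCP pose, the force, the opening and the grip force at its end, in the units of the state.
- env.sense(): the state, without advancing time (a new reading comes with each control period).
- env.grab_frame(name): name is "scene" or "top"; returns (picture, depth): 384x512x3 uint8, blue, green, red; 384x512 float32, m along the optical axis (not along the pixel's ray), 0 where there is no reading.
- env.camera_model(name): a dict with "mtx" (3x3 intrinsics, pixels), "R" (3x3) and "t" (3): a world point X has camera coordinates R X + t. Camera axes: x right, y down, z forward; pixel columns grow to the right and rows downward; lengths in m; the calibration is good to about 2 mm. A picture is of the moment at which its call begins. camera_model takes no time and is no camera call.
- env.close_job(): hands the job in; it is judged then, once.
The state is a dict: "time_s": time; "joints": joint angles; "joint_velocities": joint speeds; "effort": joint torques, N m; "tcp_pos": TCP position; "tool_rot": TCP orientation; "wrist_force": force on the tool from outside, world axes, zero at the start; "ft_torque": the same for the moment, N m; "width": finger opening in m; "finger_force": force on a finger pad.
Only numpy, scipy, OpenCV 4.12 (cv2) and the standard library are available. Lean on these libraries where they do the work, as an engineer would, in place of code of your own. Each camera call takes 0.05 s, during which the arm holds its last target. There are 200 camera calls.

## Working session

There is one attempt and no reset: what is moved stays moved. The work goes in short steps, Python scripts to look and compute and a tool call to move; the robot and the scene stay as the last step left them, time stands still between calls to the robot, and variables do not carry over. Pictures are saved under pics/ and viewed, at most 18 in all, crops included, and the job is handed in when it is done.

Besides the shell and the picture viewer there is one more tool, called in YAML: its name, and indented under it one key for each argument. move_arm: Moves the arm, as the interface text tells. Its arguments: {"type":"object","properties":{"claw":{"type":"array"},"delta_pos":{"type":"array"},"delta_rot":{"type":"array"},"force":{"type":"number"}},"required":["claw","delta_pos","delta_rot"]}

```bash
mkdir -p pics
cat > h.py <<'E'
import numpy as np, cv2
from cell import env
from scipy.spatial.transform import Rotation as Ro
def grab(n):
    p,d=env.grab_frame(n); return p,d,env.camera_model(n)
def cloud(d,c):
    K,R,t=np.array(c['mtx']),np.array(c['R']),np.array(c['t'])
    v,u=np.mgrid[:d.shape[0],:d.shape[1]]
    P=np.stack([(u-K[0,2])/K[0,0]*d,(v-K[1,2])/K[1,1]*d,d],-1)
    W=(P-t)@R; W[d<=0]=np.nan
    return W
def proj(X,c):
    q=np.array(c['mtx'])@(np.array(c['R'])@np.array(X)+np.array(c['t'])); return q[:2]/q[2]
def delta(target):  # world shift in tool axes, mm
    s=env.sense(); return 1000*(Ro.from_rotvec(s['tool_rot']).inv().apply(np.array(target)-s['tcp_pos']))
E
python3 - <<'E'
from h import *
for n in ('scene','top'):
    p,d,c=grab(n); cv2.imwrite(f'pics/{n}0.png',p); np.savez(f'{n}0.npz',p=p,d=d)
    print(n,c)
print(env.sense())
E
```

```text
scene {'mtx': array([[411.31891684,   0.        , 255.98572616],
       [  0.        , 411.31891684, 192.3332942 ],
       [  0.        ,   0.        ,   1.        ]]), 'R': array([[-0.80554966, -0.5918876 , -0.02754662],
       [-0.21797659,  0.33925136, -0.91509274],
       [ 0.55097728, -0.73114812, -0.40230146]]), 't': array([0.37768739, 0.22499941, 1.03966788])}
top {'mtx': array([[394.16181762,   0.        , 261.26517962],
       [  0.        , 394.16181762, 193.74894023],
       [  0.        ,   0.        ,   1.        ]]), 'R': array([[-0.03388716, -0.99942453, -0.00150629],
       [-0.97867108,  0.03348896, -0.20268548],
       [ 0.20261929, -0.00539428, -0.97924273]]), 't': array([-0.06704533,  0.51353634,  1.39238206])}
{'time_s': 0.1, 'joints': array([ 1.16151677,  0.61578769, -0.01260572,  1.42470065,  0.00807915,
        1.1033866 , -0.04039479]), 'joint_velocities': array([ 5.76915390e-04, -1.91285548e-03, -2.07860719e-06, -4.49189557e-03,
       -2.98923261e-04, -3.53581234e-04, -5.87783412e-04]), 'effort': array([ 7.89961468e-04, -4.60044873e+01,  2.09424854e-01, -1.66246837e+01,
       -6.13342971e-02,  1.69285055e-02,  1.02186409e-04]), 'tcp_pos': array([ 0.24259947, -0.60248745,  0.301732  ]), 'tool_rot': array([-3.08206478e+00, -5.97268627e-01,  6.87746018e-04]), 'wrist_force': array([0.09142757, 0.47187256, 0.02142186]), 'ft_torque': array([0.00583181, 0.04892357, 0.00612874]), 'finger_force': 0.0, 'width': 0.09288776952603237}
```

View pics/top0.png

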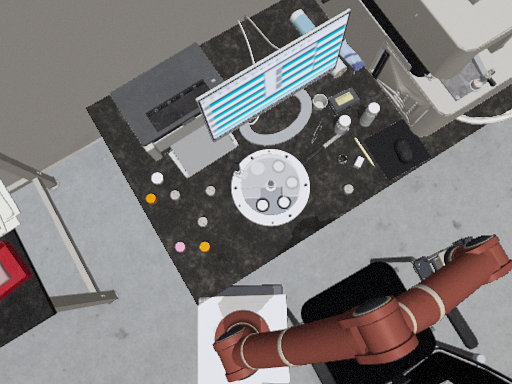

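View pics/scene0.png

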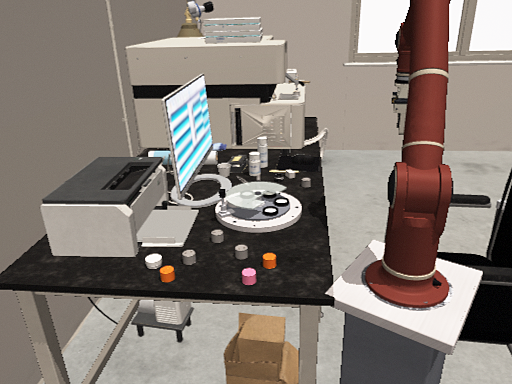

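Top view: the grey discs are at about (175,195), (210,191), (203,222) and (348,188). The white jar is at (157,178), the loupe near (342,158) and the block near (358,161). Orange discs at (151,198) and (204,246) and a pink one at (180,246) are look-alikes, so I leave them alone. The changer is at (270,187) with its knob near (238,172).

```bash
cat >> h.py <<'E'
def top_obj(W,p,u,v,zc,r=14,tol=.004):
    "centre of a flat top at height zc near pixel u,v"
    a=W[v-r:v+r+1,u-r:u+r+1].reshape(-1,3); m=np.abs(a[:,2]-zc)<tol
    q=a[m]; return q[:,:2].min(0)/2+q[:,:2].max(0)/2, np.ptp(q[:,:2],axis=0), q.mean(0), m.sum()
E
python3 - <<'E'
from h import *
z=np.load('top0.npz'); p,d=z['p'],z['d']; c=env.camera_model('top'); W=cloud(d,c)
for n,u,v in (('s1',175,195),('s2',210,191),('s3',203,222),('s4',348,188),('jar',157,178),('or',151,198),('or2',204,246),('pink',180,246),('loupe',342,158),('block',358,161)):
    a=W[v-12:v+13,u-12:u+13]; zz=a[12,12,2]
    print(n,p[v,u],W[v,u].round(3),*[np.round(x,3) for x in top_obj(W,p,u,v,np.nanmax(a[8:17,8:17,2])-.002,10)])
# changer: fit of disc
m=(np.abs(W[...,2]-.02)<.005); m[:, :225]=0; m[:,318:]=0; m[:140]=0;m[235:]=0
q=W[m][:,:2].astype(np.float32); print(m.sum(),cv2.minEnclosingCircle(q))
# knob
a=W[150:200,222:260]; k=(a[...,2]>.09)&(a[...,2]<.13); print('knob',a[k].mean(0),a[k].min(0),a[k].max(0),k.sum())
crop=p[95:265,140:370]; cv2.imwrite('pics/c1.png',cv2.resize(crop,None,fx=3.47,fy=3.47,interpolation=cv2.INTER_CUBIC))
E
```

```text
s1 [190 193 197] [0.522 0.236 0.031] [0.524 0.239] [0.034 0.033] [0.525 0.238 0.029] 39
s2 [192 195 198] [0.533 0.106 0.029] [0.535 0.106] [0.027 0.03 ] [0.534 0.104 0.03 ] 34
s3 [188 192 198] [0.417 0.133 0.03 ] [0.421 0.134] [0.029 0.032] [0.42  0.137 0.031] 25
s4 [188 192 197] [ 0.526 -0.409  0.031] [ 0.526 -0.41 ] [0.031 0.028] [ 0.525 -0.411  0.033] 15
jar [234 228 227] [0.591 0.307 0.023] [0.594 0.305] [0.039 0.038] [0.594 0.303 0.028] 27
or [  9 164 229] [0.513 0.325 0.031] [0.511 0.327] [0.028 0.033] [0.513 0.329 0.031] 20
or2 [ 21 169 227] [0.329 0.13  0.029] [0.331 0.13 ] [0.032 0.029] [0.329 0.128 0.03 ] 32
pink [208 181 228] [0.333 0.218 0.025] [0.331 0.216] [0.033 0.029] [0.332 0.217 0.03 ] 30
loupe [58 61 63] [ 0.653 -0.402 -0.001] [ 0.646 -0.396] [0.029 0.03 ] [ 0.646 -0.398  0.026] 20
block [234 231 229] [ 0.631 -0.456  0.025] [ 0.627 -0.459] [0.035 0.025] [ 0.626 -0.461  0.029] 20
1651 ((0.6024582982063293, -0.11096542328596115), 0.20471449196338654)
knob [5.98911863e-01 4.23539063e-04 1.12667316e-01] [ 0.59036359 -0.00857323  0.09578169] [0.60951066 0.00938881 0.11951753] 37
```

View pics/c1.png

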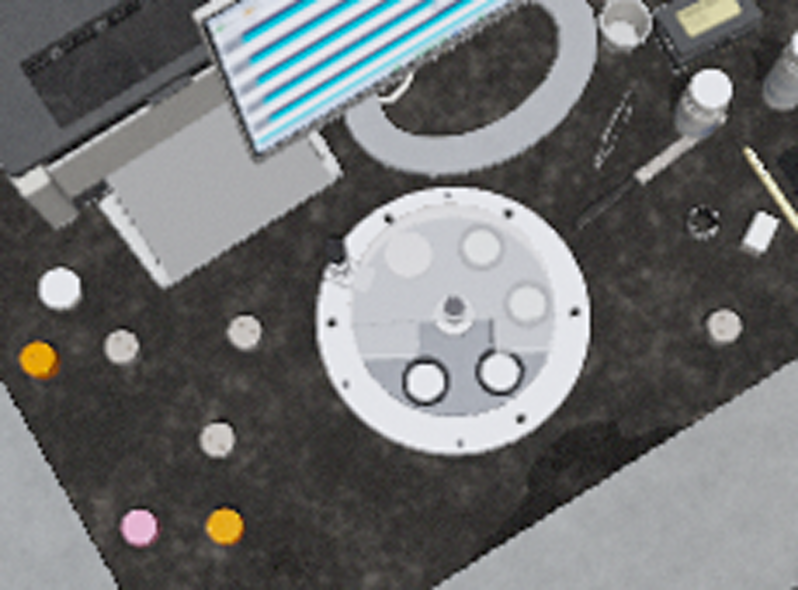

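```bash
cat >> h.py <<'E'
def atz(u,v,z,c):
    K,R,t=np.array(c['mtx']),np.array(c['R']),np.array(c['t'])
    r=R.T@np.linalg.solve(K,[u,v,1.]); o=-R.T@t
    return o+r*(z-o[2])/r[2]
E
python3 - <<'E'
from h import *
z=np.load('top0.npz'); p,d=z['p'],z['d']; c=env.camera_model('top'); 
f=lambda x,y,h: atz(140+(x+.5)/3.47-.5,95+(y+.5)/3.47-.5,h,c)
print('post',f(454,306,.074))
W=cloud(d,c)
# base rim: white px at z~.02, boundary
g=p.min(2); m=((g>120)&(np.abs(W[...,2]-.02)<.008)).astype(np.uint8); m[:,:225]=0;m[:,318:]=0;m[:145]=0;m[232:]=0
cs=max(cv2.findContours(m,0,1)[0],key=len)[:,0]
P=np.array([atz(*q,.02,c)[:2] for q in cv2.convexHull(cs)[:,0]])
A=np.c_[2*P,np.ones(len(P))]; s=np.linalg.lstsq(A,(P**2).sum(1),rcond=None)[0]; print('ctr',s[:2],'r',np.sqrt(s[2]+s[0]**2+s[1]**2))
ctr=s[:2]
for x,y in ((332,322),(346,384),(388,219),(508,212),(574,312),(520,419),(460,443),(447,196)):
    q=f(x,y,.02)[:2]-ctr; print((x,y),np.hypot(*q).round(3),np.degrees(np.arctan2(q[1],q[0])).round(1))
for x,y,h in ((425,381,.038),(500,372,.038),(527,304,.038),(481,248,.038),(408,255,.048)):
    q=f(x,y,h)[:2]-ctr; print('pk',np.hypot(*q).round(3),np.degrees(np.arctan2(q[1],q[0])).round(1))
q=np.array([.599,.0004])-ctr; print('knob',np.hypot(*q),np.degrees(np.arctan2(q[1],q[0])))
a=cv2.resize(p[140:236,222:322],None,fx=6,fy=6,interpolation=cv2.INTER_CUBIC); cv2.imwrite('pics/c2.png',a)
E
```

```text
post [ 0.54583939 -0.1191797   0.074     ]
ctr [ 0.54633033 -0.12019239] r 0.1474779565703238
(332, 322) 0.132 90.5
(346, 384) 0.138 120.5
(388, 219) 0.132 31.1
(508, 212) 0.133 -28.9
(574, 312) 0.131 -89.5
(520, 419) 0.132 -149.8
(460, 443) 0.138 -179.5
(447, 196) 0.137 0.9
pk 0.08 155.0
pk 0.08 -144.9
pk 0.079 -84.5
pk 0.078 -24.0
pk 0.079 36.7
knob 0.1315926238347637 66.40632355395523
```

View pics/c2.png

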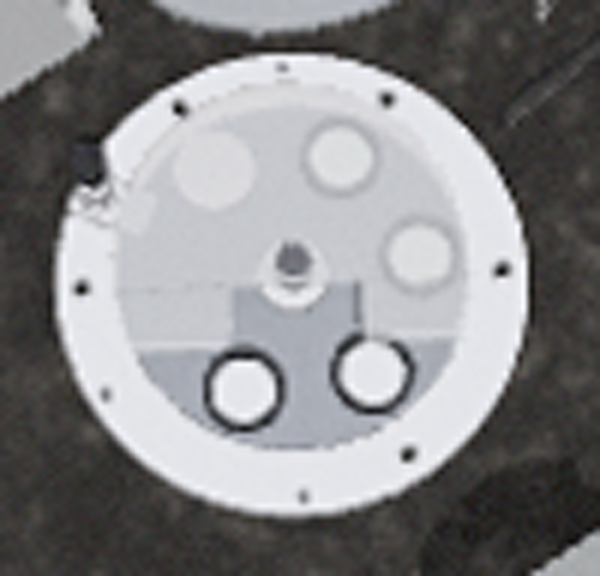

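Changer centre is (0.546,-0.120) with yaw about 0.6°. The wheel is about 25° past hole 1, so the knob is at (0.600,0.000). Next I check the heights around the monitor, then approach.

Run:
```python
from h import *
z=np.load('top0.npz'); d=z['d']; c=env.camera_model('top'); W=cloud(d,c)
for u,v in ((215,133),(205,105),(225,128),(260,112),(300,92),(240,150),(232,152),(345,120),(372,108),(200,150),(155,150)): print((u,v),W[v,u].round(3))
a=W[(W[...,0]<.80)&(W[...,0]>.35)&(np.abs(W[...,1])<.35)&(W[...,2]>.13)]; print(len(a),np.nanmin(a,0),a[np.argsort(a[:,0])[:3]])
print(Ro.from_rotvec(env.sense()['tool_rot']).as_matrix().round(3), delta([.6,0,.25]).round(1))
```

```text
(215, 133) [0.716 0.072 0.147]
(205, 105) [0.725 0.077 0.361]
(225, 128) [0.736 0.037 0.142]
(260, 112) [ 0.81  -0.09   0.101]
(300, 92) [ 0.93  -0.254  0.007]
(240, 150) [ 0.697 -0.008  0.003]
(232, 152) [ 0.693  0.024 -0.004]
(345, 120) [ 0.77  -0.403  0.095]
(372, 108) [ 0.797 -0.495  0.134]
(200, 150) [0.699 0.146 0.014]
(155, 150) [0.675 0.294 0.105]
3920 [ 0.66334741 -0.07207093  0.13009995] [[0.66334741 0.31553046 0.13049316]
 [0.66387737 0.31284266 0.13996684]
 [0.66421302 0.31655312 0.13932804]]
[[ 0.928  0.374 -0.001]
 [ 0.374 -0.928  0.002]
 [-0.    -0.002 -1.   ]] [ 556.6 -425.3   52.7]
```

move_arm:
  claw: [60, 60, 60, 60, 60, 60, 60, 60, 60, 60, 60, 60, 60, 60, 60, 60]
  delta_pos:
    - [46, -35, 0]
    - [93, -71, 0]
    - [139, -106, 0]
    - [185, -142, 0]
    - [232, -177, 5]
    - [278, -213, 10]
    - [324, -248, 20]
    - [371, -284, 30]
    - [417, -319, 40]
    - [464, -354, 50]
    - [510, -390, 53]
    - [557, -425, 53]
    - [557, -425, 53]
    - [557, -425, 53]
    - [557, -425, 53]
    - [557, -425, 53]
  delta_rot:
    - [0, 0, 0]
    - [0, 0, 0]
    - [0, 0, 0]
    - [0, 0, 0]
    - [0, 0, 0]
    - [0, 0, 0]
    - [0, 0, 0]
    - [0, 0, 0]
    - [0, 0, 0]
    - [0, 0, 0]
    - [0, 0, 0]
    - [0, 0, 0]
    - [0, 0, 0]
    - [0, 0, 0]
    - [0, 0, 0]
    - [0, 0, 0]
  force: 25

```text
time_s: 2.1
tcp_pos: [0.6003, -0.0024, 0.2499]
tool_rot: [3.084, 0.593, -0.001]
wrist_force: [-0.1, -0.4, 0.6]
width: 0.0602
finger_force: 0.0
```

move_arm:
  claw: [60, 60, 60, 60, 10, 10, 10, 10, 10, 10]
  delta_pos:
    - [0, -2, 40]
    - [0, -2, 82]
    - [0, -2, 82]
    - [0, -2, 82]
    - [0, -2, 82]
    - [0, -2, 82]
    - [0, -2, 82]
    - [0, -2, 82]
    - [0, -2, 82]
    - [0, -2, 82]
  delta_rot:
    - [0, 0, 0]
    - [0, 0, 0]
    - [0, 0, 0]
    - [0, 0, 0]
    - [0, 0, 0]
    - [0, 0, 0]
    - [0, 0, 0]
    - [0, 0, 0]
    - [0, 0, 0]
    - [0, 0, 0]

```text
time_s: 3.35
tcp_pos: [0.5997, 0.0024, 0.1679]
tool_rot: [-3.082, -0.599, 0.001]
wrist_force: [-1.3, 3.3, 2.6]
width: 0.0211
finger_force: 25.0
```

```bash
cat >> h.py <<'E'
C=np.array([.546,-.120]); YAW=.6
def knob(hole_deg): a=np.radians(hole_deg+YAW); return C+.132*np.array([np.cos(a),np.sin(a)])
def arc(a0,a1,n):
    "tool-axis shifts for the knob arc from base angle a0 to a1"
    Rt=Ro.from_rotvec(env.sense()['tool_rot']).inv()
    return [np.round(1000*Rt.apply(np.append(knob(a)-knob(a0),0)),0)[:2].astype(int).tolist() for a in np.linspace(a0,a1,n+1)[1:]]
E
python3 - <<'E'
from h import *
s=env.sense(); print(s['tcp_pos'],s['width'],s['finger_force'],s['wrist_force'])
q=s['tcp_pos'][:2]-C; print(np.hypot(*q),np.degrees(np.arctan2(q[1],q[0]))-YAW)
print(arc(65,90,6))
p,d,c=grab('scene'); u,v=proj([.6,0,.1],c).astype(int); print(u,v)
cv2.imwrite('pics/k1.png',cv2.resize(p[v-55:v+55,u-60:u+90],None,fx=5,fy=5))
E
```

```text
[0.59968766 0.00236535 0.16790307] 0.021108727683588385 25.00026463967515 [-1.30975739  3.32630375  2.55086321]
0.13362500946826505 65.71059178208358
[[-7, -7], [-14, -13], [-22, -19], [-30, -24], [-39, -28], [-47, -32]]
222 193
```

View pics/k1.png

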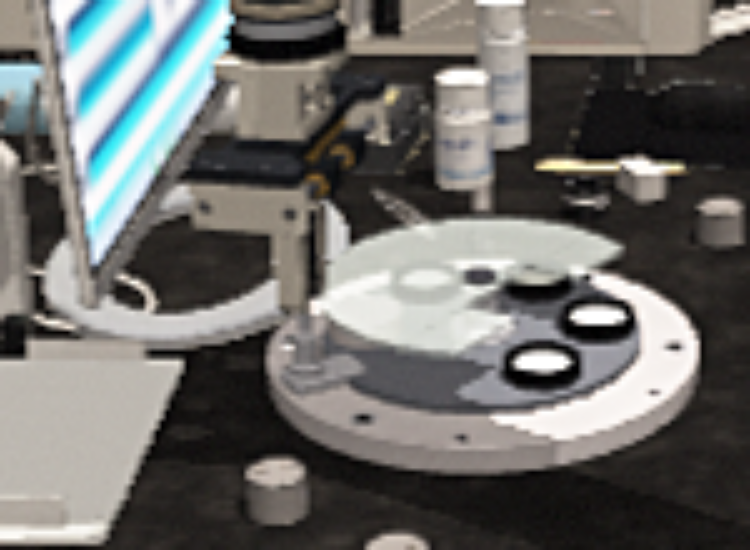

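The fingers hold the knob at pixel (300,310) of the crop, at the clear cover's edge. Now I draw the pin and swing it to hole 1.

move_arm:
  claw: [10, 10, 10, 10, 10, 10, 10, 10, 10, 10, 10, 10]
  delta_pos:
    - [0, 0, -5]
    - [0, 1, -5]
    - [-7, -6, -5]
    - [-14, -12, -5]
    - [-22, -18, -5]
    - [-30, -23, -5]
    - [-39, -27, -5]
    - [-47, -31, -5]
    - [-47, -31, -5]
    - [-47, -31, 0]
    - [-47, -31, 4]
    - [-47, -31, 4]
  delta_rot:
    - [0, 0, 0]
    - [0, 0, 0]
    - [0, 0, 0]
    - [0, 0, 0]
    - [0, 0, 0]
    - [0, 0, 0]
    - [0, 0, 0]
    - [0, 0, 0]
    - [0, 0, 0]
    - [0, 0, 0]
    - [0, 0, 0]
    - [0, 0, 0]

```text
time_s: 4.9
tcp_pos: [0.5427, 0.0125, 0.1624]
tool_rot: [-3.083, -0.598, 0.009]
wrist_force: [-3.0, 3.2, -8.9]
width: 0.0213
finger_force: 25.0
```

```bash
cat >> h.py <<'E'
def st():
    s=env.sense(); q=s['tcp_pos'][:2]-C
    print('t',round(s['time_s'],2),s['tcp_pos'].round(4),'w',round(s['width'],4),'ff',round(s['finger_force'],1),'F',s['wrist_force'].round(1),'r',np.hypot(*q).round(4),'ang',(np.degrees(np.arctan2(q[1],q[0]))-YAW).round(1))
E
python3 - <<'E'
from h import *
st(); print(knob(90))
E
```

```text
t 4.9 [0.5427 0.0125 0.1624] w 0.0213 ff 25.0 F [-3.   3.2 -8.9] r 0.1325 ang 90.8
[0.54461772 0.01199276]
```

move_arm:
  claw: [10, 10, 10, 40, 40, 40]
  delta_pos:
    - [0, 0, 4]
    - [0, 0, 5]
    - [0, 0, 5]
    - [0, 0, 5]
    - [0, 0, -40]
    - [0, 0, -80]
  delta_rot:
    - [0, 0, 0]
    - [0, 0, 0]
    - [0, 0, 0]
    - [0, 0, 0]
    - [0, 0, 0]
    - [0, 0, 0]

```text
time_s: 5.65
tcp_pos: [0.5466, 0.0106, 0.2462]
tool_rot: [3.083, 0.592, 0.007]
wrist_force: [1.3, 0.8, 0.3]
width: 0.0396
finger_force: 0.0
```

```bash
cat >> h.py <<'E'
def look(tag):
    "sample positions and knob height from the top camera, points above thresholds"
    p,d,c=grab('top'); W=cloud(d,c); np.savez(tag+'.npz',p=p,d=d)
    g=p.astype(int); grey=(np.ptp(g,axis=2)<25)&(g.mean(2)>140)
    m=(grey&(W[...,2]>.018)&(W[...,2]<.04)&(W[...,0]<.62)&(W[...,0]>.36)&(np.abs(W[...,1])<.55)).astype(np.uint8)
    dist=np.hypot(W[...,0]-C[0],W[...,1]-C[1]); m[dist<.17]=0
    n,l,sx,ct=cv2.connectedComponentsWithStats(m)
    for i in range(1,n):
        if 20<sx[i,4]<140:
            q=W[l==i]; print('obj px',ct[i].round(0),'xy',((q.min(0)+q.max(0))/2)[:2].round(3),'size',np.ptp(q,axis=0)[:2].round(3),'top',np.median(q[:,2]).round(3))
    return p,d,c,W
def knobz(W):
    m=(np.abs(np.hypot(W[...,0]-C[0],W[...,1]-C[1])-.132)<.02)&(W[...,2]>.08)&(W[...,2]<.13)
    q=W[m]; a=q.mean(0)[:2]-C; print('knob n',m.sum(),'top',np.percentile(q[:,2],[50,80,95]).round(4),q.mean(0).round(4),'ang',(np.degrees(np.arctan2(a[1],a[0]))-YAW).round(1))
E
python3 - <<'E'
from h import *
st(); p,d,c,W=look('a1'); 
q=cloud(np.load('top0.npz')['d'],c); knobz(q); knobz(W)
p,d,c=grab('scene'); W=cloud(d,c); u,v=proj([.545,.012,.1],c).astype(int)
a=W[v-12:v+12,u-12:u+12]; a=a[(np.abs(a[...,0]-.545)<.02)&(np.abs(a[...,1]-.012)<.02)]; print('scene top z',np.sort(a[:,2])[-8:].round(4))
cv2.imwrite('pics/k2.png',cv2.resize(p[v-45:v+45,u-40:u+80],None,fx=6,fy=6))
E
```

```text
t 5.65 [0.5466 0.0106 0.2462] w 0.0396 ff 0.0 F [1.3 0.8 0.3] r 0.1306 ang 89.1
obj px [157. 178.] xy [0.593 0.306] size [0.042 0.04 ] top 0.024
obj px [348. 188.] xy [ 0.527 -0.411] size [0.033 0.033] top 0.03
obj px [175. 194.] xy [0.526 0.237] size [0.032 0.033] top 0.028
obj px [202. 220.] xy [0.426 0.137] size [0.023 0.03 ] top 0.027
knob n 37 top [0.114  0.1166 0.1187] [5.989e-01 4.000e-04 1.127e-01] ang 65.7h.py:46: RuntimeWarning: Mean of empty slice.
  q=W[m]; a=q.mean(0)[:2]-C; print('knob n',m.sum(),'top',np.percentile(q[:,2],[50,80,95]).round(4),q.mean(0).round(4),'ang',(np.degrees(np.arctan2(a[1],a[0]))-YAW).round(1))
  ret = um.true_divide(
Traceback (most recent call last):
  File "h.py", line 46, in knobz
    q=W[m]; a=q.mean(0)[:2]-C; print('knob n',m.sum(),'top',np.percentile(q[:,2],[50,80,95]).round(4),q.mean(0).round(4),'ang',(np.degrees(np.arctan2(a[1],a[0]))-YAW).round(1))
                                                            ~~~~~~~~~~~~~^^^^^^^^^^^^^^^^^^^
IndexError: index -1 is out of bounds for axis 0 with size 0
```

```bash
sed -i 's/    q=W\[m\]; a=q.mean/    if m.sum()<3: print("knob hidden"); return\n    q=W[m]; a=q.mean/' h.py
cat >> h.py <<'E'
def sceneknob(h,save=None):
    x=knob(h); p,d,c=grab('scene'); W=cloud(d,c); u,v=proj([*x,.1],c).astype(int)
    a=W[v-25:v+25,u-25:u+25]; k=np.hypot(a[...,0]-x[0],a[...,1]-x[1])<.02; b=a[k]; z=b[b[:,2]>.06]
    k2=z[z[:,2]>.085]
    print('px',u,v,'knob z pct',np.percentile(z[:,2],[50,90,100]).round(4),'mean',k2.mean(0).round(4),'expect',x.round(4),'n',len(k2))
    if save: cv2.imwrite(save,cv2.resize(p[v-45:v+45,u-40:u+80],None,fx=6,fy=6))
    return W,p,c
E
python3 - <<'E'
from h import *
W,p,c=sceneknob(90,'pics/k2.png')
u,v=proj([.535,.106,.028],c).astype(int); a=W[v-12:v+13,u-15:u+16]; q=a[a[...,2]>.024]; print('s2',(u,v),q.min(0),q.max(0),len(q))
E
```

```text
px 233 198 knob z pct [0.0927 0.1073 0.1796] mean [0.5427 0.0209 0.1025] expect [0.5446 0.012 ] n 63
s2 (np.int64(217), np.int64(231)) [0.51904196 0.02617721 0.02427668] [0.56060024 0.12890982 0.03404328] 77
```

View pics/k2.png

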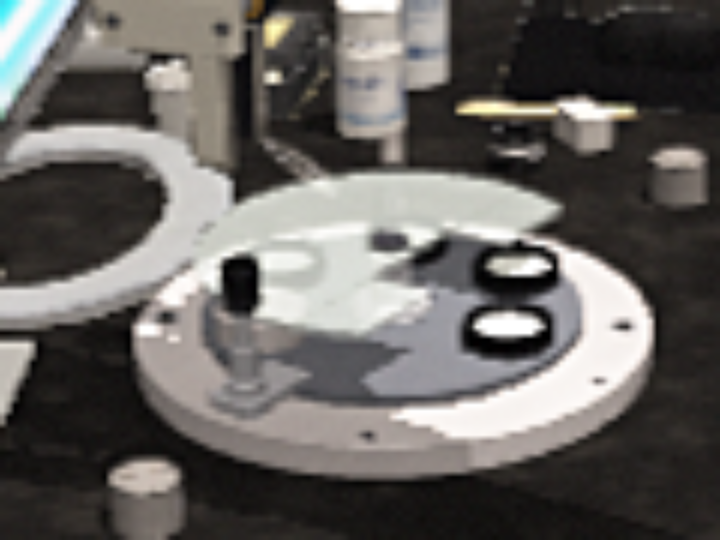

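The knob stands lower now: its top is at about 0.108, so the pin is home in hole 1. Next is the nearest sample, at (0.535,0.106), with the tool turned so the gripper body clears the knob.

Run:
```python
from h import *
print(delta([.535,.106,.17]).round(),delta([.535,.106,.098]).round())
```

```text
[ 21. -94.  79.] [ 20. -95. 151.]
```

move_arm:
  claw: [60, 60, 60, 60, 60, 60, 60, 60, 60, 60, 60, 20, 20, 20, 20]
  delta_pos:
    - [4, -20, 0]
    - [12, -50, 0]
    - [20, -80, 10]
    - [21, -94, 20]
    - [21, -94, 40]
    - [21, -94, 60]
    - [21, -94, 80]
    - [21, -94, 110]
    - [21, -94, 140]
    - [21, -94, 148]
    - [21, -94, 148]
    - [21, -94, 148]
    - [21, -94, 148]
    - [21, -94, 148]
    - [21, -94, 148]
  delta_rot:
    - [0, 0, -10]
    - [0, 0, -20]
    - [0, 0, -30]
    - [0, 0, -40]
    - [0, 0, -50]
    - [0, 0, -60]
    - [0, 0, -60]
    - [0, 0, -60]
    - [0, 0, -60]
    - [0, 0, -60]
    - [0, 0, -60]
    - [0, 0, -60]
    - [0, 0, -60]
    - [0, 0, -60]
    - [0, 0, -60]
  force: 30

```text
time_s: 7.62
tcp_pos: [0.5305, 0.1076, 0.0968]
tool_rot: [2.371, 2.058, 0.005]
wrist_force: [2.0, -0.6, 4.3]
width: 0.0352
finger_force: 30.0
```

Run:
```python
from h import *
st(); print(Ro.from_rotvec(env.sense()['tool_rot']).as_matrix().round(3))
o=C-.08*np.array([np.cos(np.radians(YAW)),np.sin(np.radians(YAW))]); print(o)
s=env.sense(); z=s['tcp_pos'][2]
for h in (.2,z+.040,z+.032): print(delta([*o,h]).round(1))
```

```text
t 7.62 [0.5305 0.1076 0.0968] w 0.0352 ff 30.0 F [ 2.  -0.6  4.3] r 0.2281 ang 93.3
[[ 0.141  0.99   0.004]
 [ 0.99  -0.141  0.001]
 [ 0.001  0.003 -1.   ]]
[ 0.46600439 -0.12083774]
[-235.1  -31.4 -103.6]
[-235.2  -31.6  -40.4]
[-235.2  -31.6  -32.4]
```

move_arm:
  claw: [20, 20, 20, 20, 20, 20, 20, 20, 20, 20, 20, 20, 20]
  delta_pos:
    - [0, 0, -60]
    - [0, 0, -120]
    - [-20, -5, -140]
    - [-70, -20, -140]
    - [-120, -31, -140]
    - [-170, -31, -140]
    - [-215, -31, -130]
    - [-234, -31, -100]
    - [-234, -31, -70]
    - [-234, -31, -50]
    - [-234, -31, -50]
    - [-234, -31, -50]
    - [-234, -31, -50]
  delta_rot:
    - [0, 0, 0]
    - [0, 0, 0]
    - [0, 0, 0]
    - [0, 0, 0]
    - [0, 0, 0]
    - [0, 0, 0]
    - [0, 0, 0]
    - [0, 0, 0]
    - [0, 0, 0]
    - [0, 0, 0]
    - [0, 0, 0]
    - [0, 0, 0]
    - [0, 0, 0]

```text
time_s: 9.25
tcp_pos: [0.466, -0.1198, 0.1466]
tool_rot: [2.371, 2.059, 0.001]
wrist_force: [0.3, 0.5, -2.0]
width: 0.0351
finger_force: 30.0
```

Run:
```python
from h import *
st(); p,d,c=grab('scene'); u,v=proj([.466,-.121,.045],c).astype(int)
cv2.imwrite('pics/p1.png',cv2.resize(p[v-35:v+35,u-45:u+45],None,fx=8,fy=8,interpolation=cv2.INTER_CUBIC))
for q in ([.466,-.121,.048],[.466,-.121,.043]): print((proj(q,c)-[u-45,v-35])*8)
```

```text
t 9.25 [ 0.466  -0.1198  0.1466] w 0.0351 ff 30.0 F [ 0.3  0.5 -2. ] r 0.08 ang 179.3
[366.81894867 279.3130306 ]
[366.89304859 290.1857361 ]
```

View pics/p1.png

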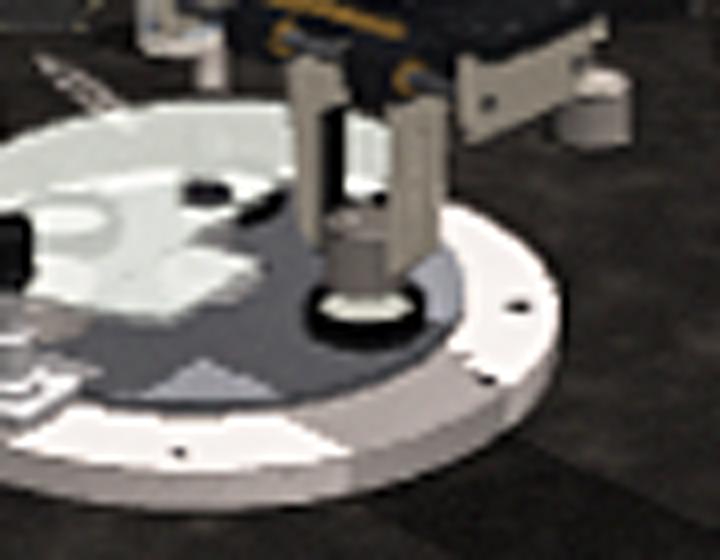

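Sample is centred over the ring (centre near 366,305 in the crop). Lower it and press.

move_arm:
  claw: [20, 20, 20, 20, 20, 20]
  delta_pos:
    - [0, 0, 8]
    - [0, 0, 12]
    - [0, 0, 15]
    - [0, 0, 18]
    - [0, 0, 18]
    - [0, 0, 18]
  delta_rot:
    - [0, 0, 0]
    - [0, 0, 0]
    - [0, 0, 0]
    - [0, 0, 0]
    - [0, 0, 0]
    - [0, 0, 0]

```text
time_s: 10.05
tcp_pos: [0.4655, -0.1199, 0.1287]
tool_rot: [2.372, 2.059, -0.001]
wrist_force: [-2.9, 0.2, 10.3]
width: 0.0355
finger_force: 30.0
```

move_arm:
  claw: [50, 50, 50, 50, 10, 10, 10, 10, 10, 10, 10]
  delta_pos:
    - [0, 0, 0]
    - [0, 0, 0]
    - [0, 0, -20]
    - [0, 0, -40]
    - [0, 0, -40]
    - [0, 0, -40]
    - [0, 0, -40]
    - [0, 0, -20]
    - [0, 0, -14]
    - [0, 0, -13]
    - [0, 0, -13]
  delta_rot:
    - [0, 0, 0]
    - [0, 0, 0]
    - [0, 0, 0]
    - [0, 0, 0]
    - [0, 0, 0]
    - [0, 0, 0]
    - [0, 0, 0]
    - [0, 0, 0]
    - [0, 0, 0]
    - [0, 0, 0]
    - [0, 0, 0]

```text
time_s: 11.42
tcp_pos: [0.4661, -0.1197, 0.144]
tool_rot: [2.37, 2.058, -0.001]
wrist_force: [-5.5, 1.4, 31.0]
width: 0.0103
finger_force: 15.4
```

Run:
```python
from h import *
st(); print(arc(90,30,12))
```

```text
t 11.43 [ 0.4661 -0.1197  0.144 ] w 0.0103 ff 15.4 F [-5.5  1.4 31. ] r 0.0799 ang 179.2
[[1, 11], [1, 23], [1, 34], [-1, 46], [-4, 57], [-8, 68], [-12, 78], [-18, 89], [-24, 98], [-31, 107], [-39, 115], [-48, 123]]
```

Seated: tips stop at z = 0.060. Up, then to the knob.

Run:
```python
from h import *
print(delta([*knob(90),.22]).round(),delta([*knob(90),.16]).round())
```

```text
[141.  59. -76.] [141.  59. -16.]
```

move_arm:
  claw: [10, 50, 50, 50, 50, 50, 50, 50, 50, 50, 10, 10, 10, 10]
  delta_pos:
    - [0, 0, -60]
    - [40, 15, -80]
    - [90, 40, -80]
    - [141, 59, -80]
    - [141, 59, -80]
    - [141, 59, -80]
    - [141, 59, -50]
    - [141, 59, -20]
    - [141, 59, -18]
    - [141, 59, -18]
    - [141, 59, -18]
    - [141, 59, -18]
    - [141, 59, -18]
    - [141, 59, -18]
  delta_rot:
    - [0, 0, 0]
    - [0, 0, 10]
    - [0, 0, 20]
    - [0, 0, 30]
    - [0, 0, 40]
    - [0, 0, 50]
    - [0, 0, 60]
    - [0, 0, 60]
    - [0, 0, 60]
    - [0, 0, 60]
    - [0, 0, 60]
    - [0, 0, 60]
    - [0, 0, 60]
    - [0, 0, 60]
  force: 30

```text
time_s: 13.18
tcp_pos: [0.5436, 0.013, 0.1593]
tool_rot: [-3.082, -0.599, -0.0]
wrist_force: [-2.3, 3.2, 3.8]
width: 0.0214
finger_force: 30.0
```

Run:
```python
from h import *
st(); print(arc(90,30,12))
```

```text
t 13.18 [0.5436 0.013  0.1593] w 0.0214 ff 30.0 F [-2.3  3.2  3.8] r 0.133 ang 90.4
[[11, 5], [21, 10], [30, 17], [39, 24], [47, 32], [55, 41], [62, 50], [68, 60], [73, 70], [77, 81], [80, 92], [82, 103]]
```

move_arm:
  claw: [10, 10, 10, 10, 10, 10, 10, 10, 10, 10, 10, 10, 10, 10, 10, 10, 10]
  delta_pos:
    - [0, 0, -7]
    - [0, 0, -13]
    - [0, 0, -13]
    - [11, 5, -13]
    - [21, 10, -13]
    - [30, 17, -13]
    - [39, 24, -13]
    - [47, 32, -13]
    - [55, 41, -13]
    - [62, 50, -13]
    - [68, 60, -13]
    - [73, 70, -13]
    - [77, 81, -13]
    - [80, 92, -13]
    - [82, 103, -13]
    - [82, 103, -13]
    - [82, 103, -13]
  delta_rot:
    - [0, 0, 0]
    - [0, 0, 0]
    - [0, 0, 0]
    - [0, 0, 0]
    - [0, 0, 0]
    - [0, 0, 0]
    - [0, 0, 0]
    - [0, 0, 0]
    - [0, 0, 0]
    - [0, 0, 0]
    - [0, 0, 0]
    - [0, 0, 0]
    - [0, 0, 0]
    - [0, 0, 0]
    - [0, 0, 0]
    - [0, 0, 0]
    - [0, 0, 0]

```text
time_s: 15.3
tcp_pos: [0.6603, -0.0517, 0.1714]
tool_rot: [-3.082, -0.596, -0.009]
wrist_force: [6.0, 4.9, -8.3]
width: 0.021
finger_force: 30.0
```

Run:
```python
from h import *
st(); print(knob(30))
```

```text
t 15.3 [ 0.6603 -0.0517  0.1714] w 0.021 ff 30.0 F [ 6.   4.9 -8.3] r 0.1332 ang 30.3
[ 0.65961795 -0.05280653]
```

Aligned with hole 2. Lower the knob, then release.

move_arm:
  claw: [10, 10, 10, 10, 10]
  delta_pos:
    - [0, 0, 5]
    - [0, 0, 10]
    - [0, 0, 13]
    - [0, 0, 13]
    - [0, 0, 13]
  delta_rot:
    - [0, 0, 0]
    - [0, 0, 0]
    - [0, 0, 0]
    - [0, 0, 0]
    - [0, 0, 0]

```text
time_s: 15.92
tcp_pos: [0.6603, -0.0517, 0.1596]
tool_rot: [-3.083, -0.596, -0.009]
wrist_force: [3.5, 5.4, -2.1]
width: 0.0212
finger_force: 30.0
```

move_arm:
  claw: [50, 50, 50, 50, 60]
  delta_pos:
    - [0, 0, 0]
    - [0, 0, 0]
    - [0, 0, -40]
    - [0, 0, -70]
    - [-60, 0, -70]
  delta_rot:
    - [0, 0, 0]
    - [0, 0, 0]
    - [0, 0, 0]
    - [0, 0, 0]
    - [0, 0, 0]

```text
time_s: 16.55
tcp_pos: [0.6066, -0.0749, 0.2319]
tool_rot: [3.081, 0.602, 0.017]
wrist_force: [-0.7, -0.8, -1.0]
width: 0.0562
finger_force: 0.0
```

Run:
```python
from h import *
st(); look('a2'); sceneknob(30)
print(delta([.421,.135,.2]).round())
print(Ro.from_rotvec(env.sense()['tool_rot']).as_matrix().round(3))
```

```text
t 16.55 [ 0.6066 -0.0749  0.2319] w 0.0562 ff 0.0 F [-0.7 -0.8 -1. ] r 0.0756 ang 36.0
obj px [157. 178.] xy [0.593 0.307] size [0.045 0.039] top 0.023
obj px [170. 181.] xy [0.577 0.257] size [0.032 0.032] top 0.028
obj px [348. 188.] xy [ 0.527 -0.411] size [0.032 0.033] top 0.028
obj px [202. 221.] xy [0.42  0.137] size [0.033 0.03 ] top 0.027
px 219 184 knob z pct [0.0916 0.107  0.1089] mean [ 0.6561 -0.0444  0.0992] expect [ 0.6596 -0.0528] n 46
[ -81. -264.   29.]
[[ 0.93   0.368 -0.014]
 [ 0.368 -0.93  -0.005]
 [-0.015 -0.001 -1.   ]]
```

One sample was knocked to (0.577,0.257), near the jar. The next pick is the one at (0.421,0.136).

move_arm:
  claw: [60, 60, 60, 60, 60, 60, 60, 60, 60, 60, 20, 20, 20, 20]
  delta_pos:
    - [-18, -60, 0]
    - [-36, -120, 0]
    - [-54, -180, 0]
    - [-72, -235, 30]
    - [-81, -265, 80]
    - [-81, -265, 120]
    - [-81, -265, 133]
    - [-81, -265, 133]
    - [-81, -265, 133]
    - [-81, -265, 133]
    - [-81, -265, 133]
    - [-81, -265, 133]
    - [-81, -265, 133]
    - [-81, -265, 133]
  delta_rot:
    - [0, 0, 0]
    - [0, 0, 0]
    - [0, 0, 0]
    - [0, 0, 0]
    - [0, 0, 0]
    - [0, 0, 0]
    - [0, 0, 0]
    - [0, 0, 0]
    - [0, 0, 0]
    - [0, 0, 0]
    - [0, 0, 0]
    - [0, 0, 0]
    - [0, 0, 0]
    - [0, 0, 0]

```text
time_s: 18.4
tcp_pos: [0.4286, 0.1399, 0.0959]
tool_rot: [-3.084, -0.598, -0.0]
wrist_force: [-0.2, 0.1, 2.5]
width: 0.0343
finger_force: 29.9
```

```bash
cat >> h.py <<'E'
O=C-.08*np.array([np.cos(np.radians(YAW)),np.sin(np.radians(YAW))])
def toopen(samp=None):
    s=env.sense(); e=np.zeros(2)
    if samp is not None:
        Rm=Ro.from_rotvec(s['tool_rot']).as_matrix()[:2,0]; e=Rm*np.dot(np.array(samp)-s['tcp_pos'][:2],Rm)
    print('along-pad offset',e.round(4),'to open',delta([*(O-e),s['tcp_pos'][2]+.05]).round())
E
python3 - <<'E'
from h import *
st(); toopen([.4205,.136]); print(Ro.from_rotvec(env.sense()['tool_rot']).as_matrix().round(3))
E
```

```text
t 18.4 [0.4286 0.1399 0.0959] w 0.0343 ff 29.9 F [-0.2  0.1  2.5] r 0.2851 ang 113.7
along-pad offset [-0.0083 -0.0034] to open [-54. 256. -50.]
[[ 0.928  0.374  0.   ]
 [ 0.374 -0.928  0.   ]
 [ 0.    -0.    -1.   ]]
```

Off-centre by about 9 mm along the pads, because I measured before the arm had settled. Regrip.

move_arm:
  claw: [60, 60, 60, 60, 60, 20, 20, 20, 20, 20]
  delta_pos:
    - [0, 0, 0]
    - [0, 0, 0]
    - [-9, 0, -1]
    - [-9, 0, -1]
    - [-9, 0, -1]
    - [-9, 0, -1]
    - [-9, 0, -1]
    - [-9, 0, -1]
    - [-9, 0, -1]
    - [-9, 0, -1]
  delta_rot:
    - [0, 0, 0]
    - [0, 0, 0]
    - [0, 0, 0]
    - [0, 0, 0]
    - [0, 0, 0]
    - [0, 0, 0]
    - [0, 0, 0]
    - [0, 0, 0]
    - [0, 0, 0]
    - [0, 0, 0]

```text
time_s: 19.65
tcp_pos: [0.4203, 0.1364, 0.0968]
tool_rot: [-3.084, -0.598, -0.0]
wrist_force: [0.7, -0.3, -0.8]
width: 0.035
finger_force: 30.0
```

Run:
```python
from h import *
st(); toopen([.4205,.136]); print(Ro.from_rotvec(env.sense()['tool_rot']).as_matrix().round(3))
p,d,c=grab('scene'); W=cloud(d,c); u,v=proj([.4205,.136,.02],c).astype(int)
cv2.imwrite('pics/g3.png',cv2.resize(p[v-35:v+25,u-40:u+40],None,fx=8,fy=8,interpolation=cv2.INTER_CUBIC))
print((proj([*env.sense()['tcp_pos'][:2],0],c)-[u-40,v-35])*8)
```

```text
t 19.65 [0.4203 0.1364 0.0968] w 0.035 ff 30.0 F [ 0.7 -0.3 -0.8] r 0.2855 ang 115.5
along-pad offset [0. 0.] to open [-54. 256. -50.]
[[ 0.928  0.374  0.   ]
 [ 0.374 -0.928  0.   ]
 [ 0.    -0.    -1.   ]]
[322.97272919 331.29080413]
```

View pics/g3.png

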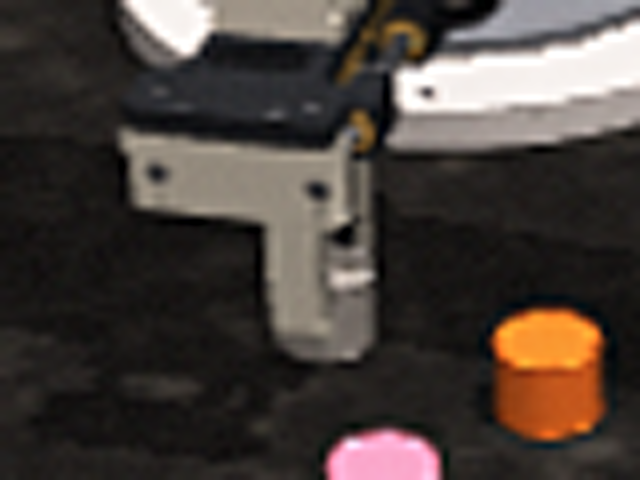

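Sample centred in the fingers (bottom at px 325,345, as expected). Carry it to the opening.

move_arm:
  claw: [20, 20, 20, 20, 20, 20, 20, 20, 20, 20, 20, 20]
  delta_pos:
    - [0, 0, -50]
    - [-5, 20, -80]
    - [-15, 70, -80]
    - [-25, 120, -80]
    - [-35, 170, -80]
    - [-45, 215, -80]
    - [-54, 245, -75]
    - [-54, 256, -60]
    - [-54, 256, -50]
    - [-54, 256, -50]
    - [-54, 256, -50]
    - [-54, 256, -50]
  delta_rot:
    - [0, 0, 0]
    - [0, 0, 0]
    - [0, 0, 0]
    - [0, 0, 0]
    - [0, 0, 0]
    - [0, 0, 0]
    - [0, 0, 0]
    - [0, 0, 0]
    - [0, 0, 0]
    - [0, 0, 0]
    - [0, 0, 0]
    - [0, 0, 0]

```text
time_s: 21.2
tcp_pos: [0.466, -0.1204, 0.1471]
tool_rot: [-3.084, -0.6, -0.001]
wrist_force: [-0.8, -0.5, -2.5]
width: 0.0349
finger_force: 30.0
```

```bash
cat >> h.py <<'E'
def chk(name):
    p,d,c=grab('scene'); u,v=proj([.466,-.121,.045],c).astype(int)
    cv2.imwrite(name,cv2.resize(p[v-35:v+35,u-45:u+45],None,fx=8,fy=8,interpolation=cv2.INTER_CUBIC))
E
python3 - <<'E'
from h import *
st(); print(delta([*O,.14]).round(1)); chk('pics/p2.png')
E
```

```text
t 21.2 [ 0.466  -0.1204  0.1471] w 0.0349 ff 30.0 F [-0.8 -0.5 -2.5] r 0.08 ang -180.3
[-0.2  0.4  7.1]
```

View pics/p2.png

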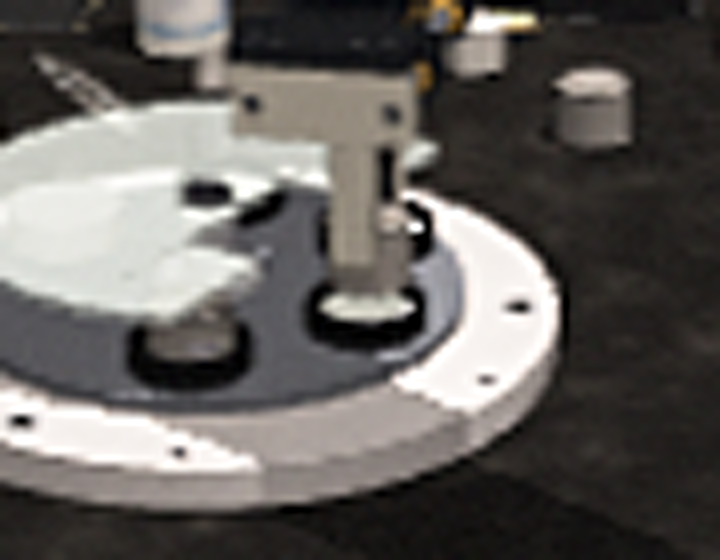

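The first sample sits low in its pocket (190,345), and the second is centred over the ring (366,305). Press it down.

move_arm:
  claw: [20, 20, 20, 20, 20, 20]
  delta_pos:
    - [0, 0, 8]
    - [0, 0, 12]
    - [0, 0, 15]
    - [0, 0, 18]
    - [0, 0, 19]
    - [0, 0, 19]
  delta_rot:
    - [0, 0, 0]
    - [0, 0, 0]
    - [0, 0, 0]
    - [0, 0, 0]
    - [0, 0, 0]
    - [0, 0, 0]

```text
time_s: 22.0
tcp_pos: [0.4657, -0.121, 0.1286]
tool_rot: [-3.084, -0.598, -0.0]
wrist_force: [-1.7, 1.7, 10.2]
width: 0.0354
finger_force: 30.0
```

move_arm:
  claw: [46, 46, 46, 46, 10, 10, 10, 10, 10, 10, 10]
  delta_pos:
    - [0, 0, 0]
    - [0, 0, 0]
    - [0, 0, -20]
    - [0, 0, -40]
    - [0, 0, -40]
    - [0, 0, -40]
    - [0, 0, -40]
    - [0, 0, -20]
    - [0, 0, -13]
    - [0, 0, -12]
    - [0, 0, -12]
  delta_rot:
    - [0, 0, 0]
    - [0, 0, 0]
    - [0, 0, 0]
    - [0, 0, 0]
    - [0, 0, 0]
    - [0, 0, 0]
    - [0, 0, 0]
    - [0, 0, 0]
    - [0, 0, 0]
    - [0, 0, 0]
    - [0, 0, 0]

```text
time_s: 23.38
tcp_pos: [0.4656, -0.1214, 0.1439]
tool_rot: [3.083, 0.598, 0.0]
wrist_force: [-8.5, 1.1, 39.6]
width: 0.0105
finger_force: 19.8
```

Run:
```python
from h import *
st(); print(delta([*knob(30),.22]).round(),delta([*knob(30),.16]).round())
```

```text
t 23.38 [ 0.4656 -0.1214  0.1439] w 0.0105 ff 19.8 F [-8.5  1.1 39.6] r 0.0804 ang -179.6
[206.   9. -76.] [206.   9. -16.]
```

Home (0.060). To the knob at hole 2.

move_arm:
  claw: [10, 50, 50, 50, 50, 50, 50, 50, 50, 50, 50, 10, 10, 10, 10]
  delta_pos:
    - [0, 0, -60]
    - [40, 2, -90]
    - [90, 4, -90]
    - [140, 6, -90]
    - [185, 8, -90]
    - [206, 9, -80]
    - [206, 9, -80]
    - [206, 9, -50]
    - [206, 9, -19]
    - [206, 9, -19]
    - [206, 9, -19]
    - [206, 9, -19]
    - [206, 9, -19]
    - [206, 9, -19]
    - [206, 9, -19]
  delta_rot:
    - [0, 0, 0]
    - [0, 0, 0]
    - [0, 0, 0]
    - [0, 0, 0]
    - [0, 0, 0]
    - [0, 0, 0]
    - [0, 0, 0]
    - [0, 0, 0]
    - [0, 0, 0]
    - [0, 0, 0]
    - [0, 0, 0]
    - [0, 0, 0]
    - [0, 0, 0]
    - [0, 0, 0]
    - [0, 0, 0]

```text
time_s: 25.25
tcp_pos: [0.6603, -0.0519, 0.1593]
tool_rot: [-3.083, -0.598, -0.001]
wrist_force: [-0.7, 0.9, 3.4]
width: 0.0213
finger_force: 30.0
```

Run:
```python
from h import *
st(); print(arc(30,-30,12))
```

```text
t 25.25 [ 0.6603 -0.0519  0.1593] w 0.0213 ff 30.0 F [-0.7  0.9  3.4] r 0.133 ang 30.2
[[1, 11], [1, 23], [1, 34], [-1, 46], [-4, 57], [-8, 68], [-12, 78], [-18, 89], [-24, 98], [-31, 107], [-39, 115], [-48, 123]]
```

move_arm:
  claw: [10, 10, 10, 10, 10, 10, 10, 10, 10, 10, 10, 10, 10, 10, 10, 10, 10, 10, 10, 10]
  delta_pos:
    - [0, 0, -7]
    - [0, 0, -13]
    - [0, 0, -13]
    - [1, 11, -13]
    - [1, 23, -13]
    - [1, 34, -13]
    - [-1, 46, -13]
    - [-4, 57, -13]
    - [-8, 68, -13]
    - [-12, 78, -13]
    - [-18, 89, -13]
    - [-24, 98, -13]
    - [-31, 107, -13]
    - [-39, 115, -13]
    - [-48, 123, -13]
    - [-48, 123, -13]
    - [-48, 123, -8]
    - [-48, 123, -3]
    - [-48, 123, 0]
    - [-48, 123, 0]
  delta_rot:
    - [0, 0, 0]
    - [0, 0, 0]
    - [0, 0, 0]
    - [0, 0, 0]
    - [0, 0, 0]
    - [0, 0, 0]
    - [0, 0, 0]
    - [0, 0, 0]
    - [0, 0, 0]
    - [0, 0, 0]
    - [0, 0, 0]
    - [0, 0, 0]
    - [0, 0, 0]
    - [0, 0, 0]
    - [0, 0, 0]
    - [0, 0, 0]
    - [0, 0, 0]
    - [0, 0, 0]
    - [0, 0, 0]
    - [0, 0, 0]

```text
time_s: 27.75
tcp_pos: [0.6612, -0.186, 0.1658]
tool_rot: [3.081, 0.597, -0.001]
wrist_force: [-12.4, 3.7, 21.8]
width: 0.0208
finger_force: 30.0
```

Run:
```python
from h import *
st(); print(knob(-30))
```

```text
t 27.75 [ 0.6612 -0.186   0.1658] w 0.0208 ff 30.0 F [-12.4   3.7  21.8] r 0.1328 ang -30.4
[ 0.66100022 -0.1847993 ]
```

move_arm:
  claw: [10, 10, 10, 10, 10, 10]
  delta_pos:
    - [0, 0, -5]
    - [0, 0, -5]
    - [1, -1, -4]
    - [1, -1, -3]
    - [1, -2, -3]
    - [1, -2, -3]
  delta_rot:
    - [0, 0, 0]
    - [0, 0, 0]
    - [0, 0, 0]
    - [0, 0, 0]
    - [0, 0, 0]
    - [0, 0, 0]

```text
time_s: 28.5
tcp_pos: [0.6626, -0.183, 0.1614]
tool_rot: [3.083, 0.598, 0.002]
wrist_force: [2.1, -0.4, -7.2]
width: 0.0213
finger_force: 30.0
```

Run:
```python
from h import *
st(); sceneknob(-30); p,d,c=grab('scene'); u,v=proj([*knob(-30),.06],c).astype(int)
cv2.imwrite('pics/k3.png',cv2.resize(p[v-40:v+40,u-40:u+40],None,fx=7,fy=7,interpolation=cv2.INTER_CUBIC))
```

```text
t 28.5 [ 0.6626 -0.183   0.1614] w 0.0213 ff 30.0 F [ 2.1 -0.4 -7.2] r 0.1325 ang -29.0
px 242 172 knob z pct [0.109  0.1847 0.1985] mean [ 0.6549 -0.1886  0.122 ] expect [ 0.661  -0.1848] n 47
```

View pics/k3.png

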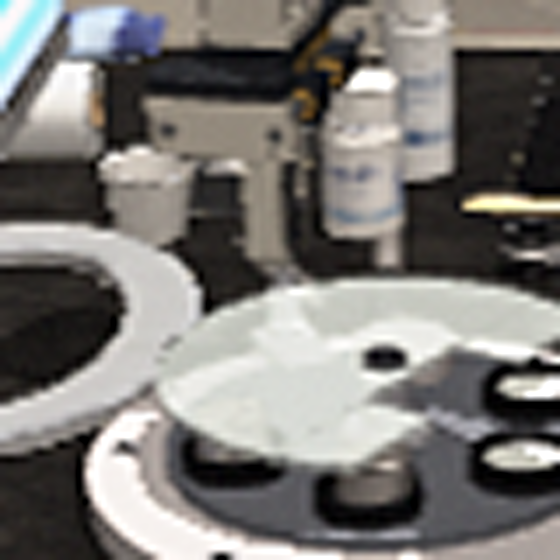

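The view is behind the cover, but z has dropped to 0.161 with the spring pulling, so the pin is in the hole. Lower fully and release.

move_arm:
  claw: [10, 10, 10, 50, 50, 50, 50]
  delta_pos:
    - [0, 0, 3]
    - [0, 0, 3]
    - [0, 0, 3]
    - [0, 0, 3]
    - [0, 0, 3]
    - [0, 0, -35]
    - [0, 0, -67]
  delta_rot:
    - [0, 0, 0]
    - [0, 0, 0]
    - [0, 0, 0]
    - [0, 0, 0]
    - [0, 0, 0]
    - [0, 0, 0]
    - [0, 0, 0]

```text
time_s: 29.48
tcp_pos: [0.6617, -0.1826, 0.23]
tool_rot: [-3.084, -0.596, 0.0]
wrist_force: [0.2, 0.0, 0.5]
width: 0.0496
finger_force: 0.0
```

Run:
```python
from h import *
st(); look('a3'); sceneknob(-30)
```

```text
t 29.48 [ 0.6617 -0.1826  0.23  ] w 0.0496 ff 0.0 F [0.2 0.  0.5] r 0.1316 ang -29.0
obj px [157. 178.] xy [0.593 0.306] size [0.044 0.039] top 0.024
obj px [170. 181.] xy [0.577 0.256] size [0.033 0.031] top 0.027
obj px [348. 188.] xy [ 0.527 -0.411] size [0.033 0.034] top 0.028
px 242 172 knob z pct [0.0978 0.1576 0.1896] mean [ 0.6592 -0.1811  0.1097] expect [ 0.661  -0.1848] n 52
```

Run:
```python
from h import *
print(delta([.5265,-.411,.097]).round())
```

```text
[-213.  160.  136.]
```

move_arm:
  claw: [60, 60, 60, 60, 60, 60, 60, 60, 60, 60]
  delta_pos:
    - [-45, 34, 0]
    - [-90, 68, 0]
    - [-135, 102, 0]
    - [-180, 135, 20]
    - [-213, 160, 50]
    - [-213, 160, 80]
    - [-213, 160, 80]
    - [-213, 160, 80]
    - [-213, 160, 80]
    - [-213, 160, 80]
  delta_rot:
    - [0, 0, 0]
    - [0, 0, 0]
    - [0, 0, 0]
    - [0, 0, 0]
    - [0, 0, 0]
    - [0, 0, 0]
    - [0, 0, 0]
    - [0, 0, 0]
    - [0, 0, 0]
    - [0, 0, 0]

```text
time_s: 30.82
tcp_pos: [0.5249, -0.4102, 0.15]
tool_rot: [3.083, 0.599, 0.002]
wrist_force: [-0.7, 0.2, -0.7]
width: 0.0598
finger_force: 0.0
```

Run:
```python
from h import *
st(); W,p,c=sceneknob(-30,'pics/k4.png'); print(delta([.5265,-.411,.097]).round())
z,d,c=grab('top'); W=cloud(d,c); knobz(W)
u,v=proj([.5265,-.411,.028],c).astype(int); a=W[v-10:v+11,u-10:u+11]; q=a[(a[...,2]>.018)&(a[...,2]<.04)]; print('s4',q.min(0),q.max(0))
```

```text
t 30.82 [ 0.5249 -0.4102  0.15  ] w 0.0598 ff 0.0 F [-0.7  0.2 -0.7] r 0.291 ang -94.8
px 242 172 knob z pct [0.0944 0.108  0.1094] mean [ 0.6565 -0.1771  0.0991] expect [ 0.661  -0.1848] n 44
[ 1.  1. 53.]
knob n 37 top [0.1071 0.1095 0.1137] [ 0.6585 -0.1853  0.1049] ang -30.8Traceback (most recent call last):
  File "<stdin>", line 4, in <module>
    return umr_minimum(a, axis, None, out, keepdims, initial, where)
ValueError: zero-size array to reduction operation minimum which has no identity
```

View pics/k4.png

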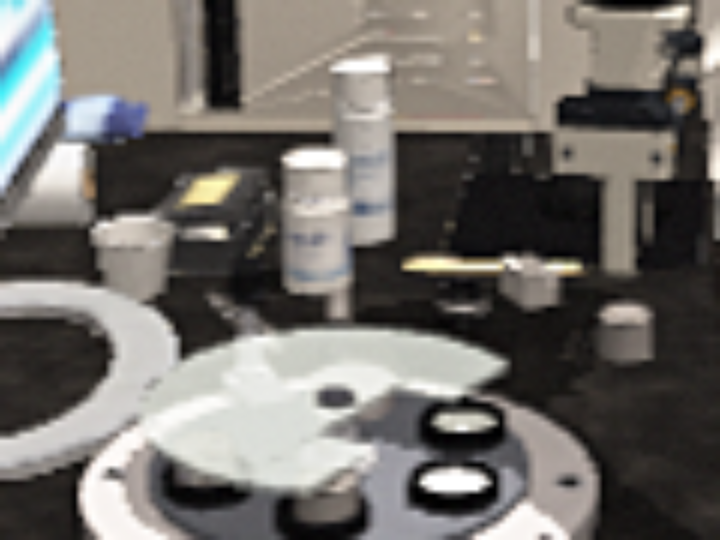

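Knob top is 0.108, the same as at holes 1 and 2, so the pin is home. Lower and grip the sample.

move_arm:
  claw: [60, 60, 60, 60, 20, 20, 20, 20, 20]
  delta_pos:
    - [1, 1, 30]
    - [1, 1, 53]
    - [1, 1, 53]
    - [1, 1, 53]
    - [1, 1, 53]
    - [1, 1, 53]
    - [1, 1, 53]
    - [1, 1, 53]
    - [1, 1, 53]
  delta_rot:
    - [0, 0, 0]
    - [0, 0, 0]
    - [0, 0, 0]
    - [0, 0, 0]
    - [0, 0, 0]
    - [0, 0, 0]
    - [0, 0, 0]
    - [0, 0, 0]
    - [0, 0, 0]

```text
time_s: 32.05
tcp_pos: [0.5253, -0.4106, 0.0963]
tool_rot: [-3.083, -0.598, 0.0]
wrist_force: [-1.1, 1.8, 4.7]
width: 0.0352
finger_force: 30.0
```

Run:
```python
from h import *
st(); toopen([.5265,-.411])
```

```text
t 32.05 [ 0.5253 -0.4106  0.0963] w 0.0352 ff 30.0 F [-1.1  1.8  4.7] r 0.2914 ang -94.7
along-pad offset [0.0009 0.0004] to open [  52. -291.  -50.]
```

move_arm:
  claw: [20, 20, 20, 20, 20, 20, 20, 20, 20, 20, 20, 20, 20]
  delta_pos:
    - [0, 0, -50]
    - [5, -20, -80]
    - [13, -70, -80]
    - [22, -120, -80]
    - [31, -170, -80]
    - [40, -220, -80]
    - [49, -265, -80]
    - [52, -291, -70]
    - [52, -291, -51]
    - [52, -291, -51]
    - [52, -291, -51]
    - [52, -291, -51]
    - [52, -291, -51]
  delta_rot:
    - [0, 0, 0]
    - [0, 0, 0]
    - [0, 0, 0]
    - [0, 0, 0]
    - [0, 0, 0]
    - [0, 0, 0]
    - [0, 0, 0]
    - [0, 0, 0]
    - [0, 0, 0]
    - [0, 0, 0]
    - [0, 0, 0]
    - [0, 0, 0]
    - [0, 0, 0]

```text
time_s: 33.67
tcp_pos: [0.4651, -0.1221, 0.1472]
tool_rot: [3.084, 0.597, 0.002]
wrist_force: [0.2, -0.3, -3.1]
width: 0.0353
finger_force: 30.0
```

Run:
```python
from h import *
st(); print(delta([*O,.128]).round(1)); chk('pics/p3.png')
```

```text
t 33.67 [ 0.4651 -0.1221  0.1472] w 0.0353 ff 30.0 F [ 0.2 -0.3 -3.1] r 0.0809 ang -179.1
[ 1.3 -0.8 19.2]
```

View pics/p3.png

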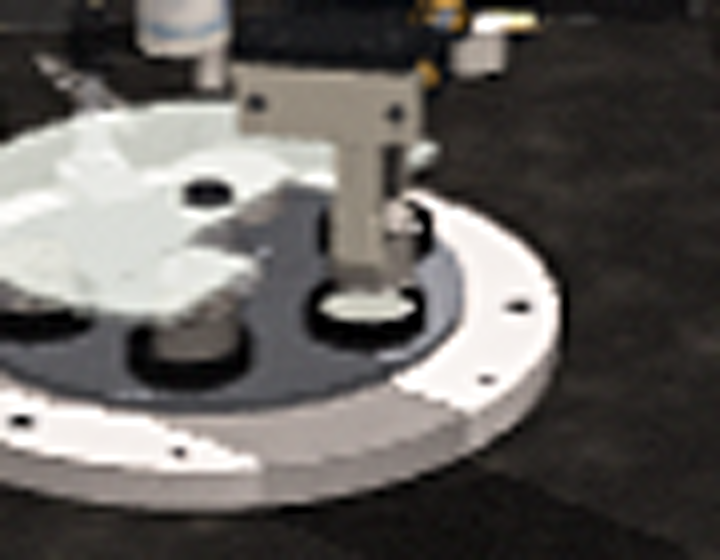

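Third sample is over the empty pocket, a couple of mm to the right of centre (374 against 366). I correct slightly while lowering.

move_arm:
  claw: [20, 20, 20, 20, 20, 20, 20]
  delta_pos:
    - [2, -1, 0]
    - [2, -1, 8]
    - [2, -1, 12]
    - [2, -1, 15]
    - [2, -1, 18]
    - [2, -1, 19]
    - [2, -1, 19]
  delta_rot:
    - [0, 0, 0]
    - [0, 0, 0]
    - [0, 0, 0]
    - [0, 0, 0]
    - [0, 0, 0]
    - [0, 0, 0]
    - [0, 0, 0]

```text
time_s: 34.6
tcp_pos: [0.466, -0.1199, 0.1281]
tool_rot: [-3.084, -0.598, 0.001]
wrist_force: [-2.1, -0.1, 5.2]
width: 0.0353
finger_force: 30.0
```

move_arm:
  claw: [46, 46, 46, 46, 10, 10, 10, 10, 10, 10, 10]
  delta_pos:
    - [0, 0, 0]
    - [0, 0, 0]
    - [0, 0, -20]
    - [0, 0, -40]
    - [0, 0, -40]
    - [0, 0, -40]
    - [0, 0, -40]
    - [0, 0, -20]
    - [0, 0, -14]
    - [0, 0, -13]
    - [0, 0, -13]
  delta_rot:
    - [0, 0, 0]
    - [0, 0, 0]
    - [0, 0, 0]
    - [0, 0, 0]
    - [0, 0, 0]
    - [0, 0, 0]
    - [0, 0, 0]
    - [0, 0, 0]
    - [0, 0, 0]
    - [0, 0, 0]
    - [0, 0, 0]

```text
time_s: 35.98
tcp_pos: [0.4662, -0.12, 0.144]
tool_rot: [3.083, 0.598, 0.0]
wrist_force: [-6.6, 1.7, 32.1]
width: 0.0104
finger_force: 15.9
```

Run:
```python
from h import *
st(); print(knob(-30),delta([.6615,-.184,.16]).round())
```

```text
t 35.98 [ 0.4662 -0.12    0.144 ] w 0.0104 ff 15.9 F [-6.6  1.7 32.1] r 0.0798 ang 179.4
[ 0.66100022 -0.1847993 ] [157. 132. -16.]
```

Seated (0.060). To the knob at hole 3.

move_arm:
  claw: [10, 50, 50, 50, 50, 50, 50, 50, 50, 50, 50, 10, 10, 10, 10]
  delta_pos:
    - [0, 0, -60]
    - [30, 25, -90]
    - [70, 60, -90]
    - [110, 95, -90]
    - [157, 132, -90]
    - [157, 132, -80]
    - [157, 132, -80]
    - [157, 132, -50]
    - [157, 132, -18]
    - [157, 132, -18]
    - [157, 132, -18]
    - [157, 132, -18]
    - [157, 132, -18]
    - [157, 132, -18]
    - [157, 132, -18]
  delta_rot:
    - [0, 0, 0]
    - [0, 0, 0]
    - [0, 0, 0]
    - [0, 0, 0]
    - [0, 0, 0]
    - [0, 0, 0]
    - [0, 0, 0]
    - [0, 0, 0]
    - [0, 0, 0]
    - [0, 0, 0]
    - [0, 0, 0]
    - [0, 0, 0]
    - [0, 0, 0]
    - [0, 0, 0]
    - [0, 0, 0]

```text
time_s: 37.85
tcp_pos: [0.6612, -0.1835, 0.1592]
tool_rot: [-3.084, -0.598, 0.0]
wrist_force: [-0.7, 0.4, 3.2]
width: 0.0216
finger_force: 30.0
```

Run:
```python
from h import *
st(); print(arc(-30,-90,12)); print(knob(-90))
```

```text
t 37.85 [ 0.6612 -0.1835  0.1592] w 0.0216 ff 30.0 F [-0.7  0.4  3.2] r 0.1315 ang -29.4
[[-9, 7], [-19, 13], [-29, 18], [-40, 22], [-51, 25], [-63, 27], [-74, 29], [-86, 29], [-97, 28], [-108, 26], [-120, 24], [-130, 20]]
[ 0.54738228 -0.25199276]
```

move_arm:
  claw: [10, 10, 10, 10, 10, 10, 10, 10, 10, 10, 10, 10, 10, 10, 10, 10, 10, 10, 10, 10]
  delta_pos:
    - [0, 0, -7]
    - [0, 0, -13]
    - [0, 0, -13]
    - [-9, 7, -13]
    - [-19, 13, -13]
    - [-29, 18, -13]
    - [-40, 22, -13]
    - [-51, 25, -13]
    - [-63, 27, -13]
    - [-74, 29, -13]
    - [-86, 29, -13]
    - [-97, 28, -13]
    - [-108, 26, -13]
    - [-120, 24, -13]
    - [-130, 20, -13]
    - [-130, 20, -13]
    - [-130, 20, -13]
    - [-130, 20, -8]
    - [-130, 20, -5]
    - [-130, 20, -5]
  delta_rot:
    - [0, 0, 0]
    - [0, 0, 0]
    - [0, 0, 0]
    - [0, 0, 0]
    - [0, 0, 0]
    - [0, 0, 0]
    - [0, 0, 0]
    - [0, 0, 0]
    - [0, 0, 0]
    - [0, 0, 0]
    - [0, 0, 0]
    - [0, 0, 0]
    - [0, 0, 0]
    - [0, 0, 0]
    - [0, 0, 0]
    - [0, 0, 0]
    - [0, 0, 0]
    - [0, 0, 0]
    - [0, 0, 0]
    - [0, 0, 0]

```text
time_s: 40.35
tcp_pos: [0.5475, -0.2523, 0.1663]
tool_rot: [3.082, 0.597, -0.003]
wrist_force: [-6.6, -0.2, 8.9]
width: 0.0206
finger_force: 29.9
```

Run:
```python
from h import *
st()
```

```text
t 40.35 [ 0.5475 -0.2523  0.1663] w 0.0206 ff 29.9 F [-6.6 -0.2  8.9] r 0.1323 ang -90.0
```

Riding on the face, just off the hole. Small search back (+x).

move_arm:
  claw: [10, 10, 10, 10, 10]
  delta_pos:
    - [0, 0, -2]
    - [1, 0, -1]
    - [1, 0, 0]
    - [2, 1, 0]
    - [2, 1, 0]
  delta_rot:
    - [0, 0, 0]
    - [0, 0, 0]
    - [0, 0, 0]
    - [0, 0, 0]
    - [0, 0, 0]

```text
time_s: 40.98
tcp_pos: [0.5483, -0.2524, 0.1662]
tool_rot: [3.083, 0.597, -0.008]
wrist_force: [-10.6, 0.2, 12.8]
width: 0.0206
finger_force: 29.9
```

Run:
```python
from h import *
st()
z,d,c=grab('top'); cv2.imwrite('pics/k5.png',cv2.resize(z[140:236,222:322],None,fx=6,fy=6,interpolation=cv2.INTER_CUBIC))
f=lambda x,y,h: atz(222+(x+.5)/6-.5,140+(y+.5)/6-.5,h,c)
W=cloud(d,c)
```

```text
t 40.98 [ 0.5483 -0.2524  0.1662] w 0.0206 ff 29.9 F [-10.6   0.2  12.8] r 0.1324 ang -89.6
```

View pics/k5.png

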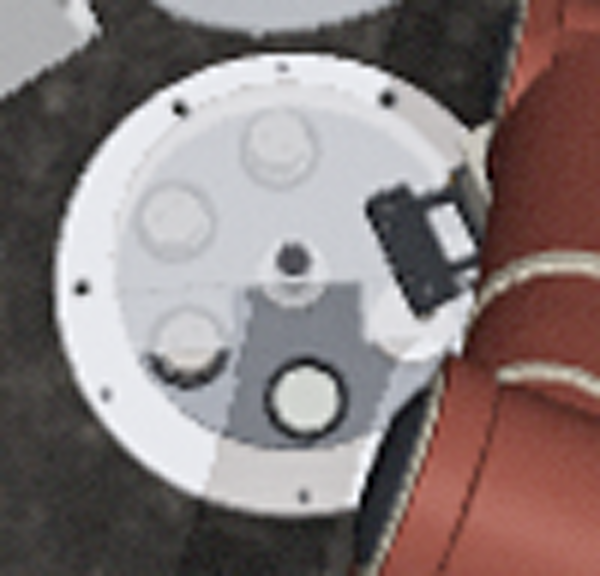

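Pocket 4's ring is at (306,397), nearly at the opening. I compute its angle and correct the wheel by it.

Run:
```python
from h import *
c=env.camera_model('top'); z=cv2.imread('pics/k5.png')
# refine ring centre from white floor blob
g=cv2.cvtColor(z,cv2.COLOR_BGR2GRAY)[345:450,250:365]; m=(g>185).astype(np.uint8)
n,l,s,ct=cv2.connectedComponentsWithStats(m); i=l[52,56]; print(s[i],ct[i]+[250,345])
for x,y in (ct[i]+[250,345],(306,397)):
    q=atz(222+(x+.5)/6-.5,140+(y+.5)/6-.5,.04,c)[:2]-C; print(np.hypot(*q),(np.degrees(np.arctan2(q[1],q[0]))-YAW)%360)
```

```text
[  27   24   58   59 2631] [306.13797035 398.45381984]
0.0799252525899341 182.73452882729853
0.07901825251598057 182.73756982531992
```

The pocket reads 182.7°, so the knob lags by about 2.7°: it slipped along the pads. Regrip centred and finish the turn.

Run:
```python
from h import *
print(knob(-87.3),delta([*knob(-87.3),.1675]).round(1)); print(arc(-87.3,-90,1))
```

```text
[ 0.55359845 -0.25178112] [ 5.1  1.4 -1.3]
[[-6, -2]]
```

move_arm:
  claw: [35, 35, 35, 35, 35, 10, 10, 10, 10, 10]
  delta_pos:
    - [0, 0, -3]
    - [0, 0, -3]
    - [4, 1, -3]
    - [4, 1, -3]
    - [4, 1, -3]
    - [4, 1, -3]
    - [4, 1, -3]
    - [4, 1, -3]
    - [4, 1, -3]
    - [4, 1, -3]
  delta_rot:
    - [0, 0, 0]
    - [0, 0, 0]
    - [0, 0, 0]
    - [0, 0, 0]
    - [0, 0, 0]
    - [0, 0, 0]
    - [0, 0, 0]
    - [0, 0, 0]
    - [0, 0, 0]
    - [0, 0, 0]
  force: 40

```text
time_s: 42.28
tcp_pos: [0.5543, -0.2503, 0.1667]
tool_rot: [-3.084, -0.598, 0.001]
wrist_force: [-0.9, 1.0, 0.3]
width: 0.0209
finger_force: 40.0
```

```bash
cat >> h.py <<'E'
def pocket_ang():
    "base-frame bearing of the ring near the opening (top camera)"
    p,d,c=grab('top'); u,v=proj([*O,.04],c).round().astype(int)
    k=p[v-14:v+15,u-14:u+15]; g=cv2.resize(cv2.cvtColor(k,cv2.COLOR_BGR2GRAY),None,fx=6,fy=6,interpolation=cv2.INTER_CUBIC)
    n,l,s,ct=cv2.connectedComponentsWithStats((g>185).astype(np.uint8))
    for i in range(1,n):
        if 1500<s[i,4]<6000:
            x,y=ct[i]; q=atz(u-14+(x+.5)/6-.5,v-14+(y+.5)/6-.5,.04,c)[:2]-C
            print('ring r',np.hypot(*q).round(4),'bearing',((np.degrees(np.arctan2(q[1],q[0]))-YAW)%360).round(2),s[i])
E
python3 - <<'E'
from h import *
st(); pocket_ang()
E
```

```text
t 42.27 [ 0.5543 -0.2503  0.1667] w 0.0209 ff 40.0 F [-0.9  1.   0.3] r 0.1306 ang -86.9
ring r 0.08 bearing 183.37 [  63   57   59   58 2635]
ring r 0.1209 bearing 176.57 [   0  112  160   62 5743]
```

move_arm:
  claw: [10, 10, 10, 10, 10, 10, 10, 10]
  delta_pos:
    - [0, 0, -5]
    - [0, 0, -5]
    - [-3, -1, -5]
    - [-6, -3, -5]
    - [-6, -3, -5]
    - [-6, -3, -2]
    - [-6, -3, 2]
    - [-6, -3, 2]
  delta_rot:
    - [0, 0, 0]
    - [0, 0, 0]
    - [0, 0, 0]
    - [0, 0, 0]
    - [0, 0, 0]
    - [0, 0, 0]
    - [0, 0, 0]
    - [0, 0, 0]

```text
time_s: 43.32
tcp_pos: [0.5472, -0.2507, 0.1644]
tool_rot: [3.084, 0.597, -0.002]
wrist_force: [0.3, -2.1, -5.7]
width: 0.0209
finger_force: 40.0
```

Run:
```python
from h import *
st(); pocket_ang()
```

```text
t 43.33 [ 0.5472 -0.2507  0.1644] w 0.0209 ff 40.0 F [ 0.3 -2.1 -5.7] r 0.1307 ang -90.1
ring r 0.0802 bearing 180.45 [  56   60   59   56 2613]
ring r 0.1207 bearing 177.22 [   0  118  165   56 5987]
```

Pin entering (spring pulling down, bearing 180.4). Lower and release.

move_arm:
  claw: [10, 10, 10, 50, 50, 50, 50]
  delta_pos:
    - [0, 0, 3]
    - [0, 0, 6]
    - [0, 0, 6]
    - [0, 0, 6]
    - [0, 0, 6]
    - [0, 0, -30]
    - [0, 0, -65]
  delta_rot:
    - [0, 0, 0]
    - [0, 0, 0]
    - [0, 0, 0]
    - [0, 0, 0]
    - [0, 0, 0]
    - [0, 0, 0]
    - [0, 0, 0]

```text
time_s: 44.25
tcp_pos: [0.5486, -0.2487, 0.2306]
tool_rot: [-3.082, -0.601, -0.002]
wrist_force: [0.7, -0.2, -0.3]
width: 0.0494
finger_force: 0.0
```

Run:
```python
from h import *
st(); look('a4'); sceneknob(-90); pocket_ang()
s=env.sense(); print(delta([.577,.2565,.2]).round())
```

```text
t 44.25 [ 0.5486 -0.2487  0.2306] w 0.0494 ff 0.0 F [ 0.7 -0.2 -0.3] r 0.1287 ang -89.5
obj px [157. 178.] xy [0.594 0.307] size [0.042 0.041] top 0.024
obj px [170. 181.] xy [0.577 0.256] size [0.033 0.032] top 0.027
px 279 172 knob z pct [0.0954 0.1072 0.1902] mean [ 0.548  -0.2447  0.1048] expect [ 0.5474 -0.252 ] n 49
ring r 0.0802 bearing 180.2 [  56   60   57   56 2569]
[ 215. -459.   32.]
```

Run:
```python
from h import *
c=env.camera_model('top'); W=cloud(np.load('a4.npz')['d'],c).reshape(-1,3); W=W[~np.isnan(W[:,0])]
s=np.array([.577,.2565])
for b in (-18,-28,-38,-48):
    y=np.array([np.cos(np.radians(b)),np.sin(np.radians(b))]); x=np.array([-y[1],y[0]])
    q=W[(W[:,2]>.07)&(W[:,2]<.25)]; r=q[:,:2]-s; r=r[np.hypot(*r.T)<.25]; dx=np.maximum(np.abs(r@x)-.0375,0); dy=np.maximum(np.abs(r@y)-.094,0); print(b,np.hypot(dx,dy).min())
```

```text
-18 0.013557194218532118
-28 0.023829677379876967
-38 0.034898903148825905
-48 0.04880488691954837
```

move_arm:
  claw: [50, 50, 50, 50, 50, 50, 50, 50, 50, 50, 50, 50, 50, 50]
  delta_pos:
    - [10, -51, 0]
    - [25, -102, 0]
    - [45, -153, 0]
    - [70, -204, 0]
    - [95, -255, 0]
    - [125, -306, 0]
    - [155, -357, 0]
    - [185, -408, 0]
    - [215, -459, 20]
    - [215, -459, 50]
    - [215, -459, 80]
    - [215, -459, 80]
    - [215, -459, 80]
    - [215, -459, 80]
  delta_rot:
    - [0, 0, 0]
    - [0, 0, -3]
    - [0, 0, -6]
    - [0, 0, -9]
    - [0, 0, -12]
    - [0, 0, -15]
    - [0, 0, -18]
    - [0, 0, -21]
    - [0, 0, -25]
    - [0, 0, -25]
    - [0, 0, -25]
    - [0, 0, -25]
    - [0, 0, -25]
    - [0, 0, -25]

```text
time_s: 46.15
tcp_pos: [0.5764, 0.2565, 0.1513]
tool_rot: [-2.881, -1.251, -0.004]
wrist_force: [-0.6, -0.7, 0.1]
width: 0.0503
finger_force: 0.0
```

Run:
```python
from h import *
st(); sceneknob(-90); pocket_ang(); print(delta([.577,.2565,.097]).round(1))
z,d,c=grab('top'); knobz(cloud(d,c))
```

```text
t 46.15 [0.5764 0.2565 0.1513] w 0.0503 ff 0.0 F [-0.6 -0.7  0.1] r 0.3777 ang 84.8
px 279 172 knob z pct [0.0935 0.1069 0.1094] mean [ 0.5474 -0.2424  0.0987] expect [ 0.5474 -0.252 ] n 45
ring r 0.0801 bearing 180.11 [  54   58   61   58 2758]
[ 0.5  0.3 54.1]
knob n 39 top [0.1079 0.11   0.1117] [ 0.5478 -0.2512  0.1055] ang -89.8
```

Pin home at hole 4 (knob top 0.107–0.109, bearing 180.1). Grip the last sample.

move_arm:
  claw: [50, 50, 50, 50, 20, 20, 20, 20, 20]
  delta_pos:
    - [0, 0, 30]
    - [0, 0, 54]
    - [0, 0, 54]
    - [0, 0, 54]
    - [0, 0, 54]
    - [0, 0, 54]
    - [0, 0, 54]
    - [0, 0, 54]
    - [0, 0, 54]
  delta_rot:
    - [0, 0, 0]
    - [0, 0, 0]
    - [0, 0, 0]
    - [0, 0, 0]
    - [0, 0, 0]
    - [0, 0, 0]
    - [0, 0, 0]
    - [0, 0, 0]
    - [0, 0, 0]
  force: 30

```text
time_s: 47.42
tcp_pos: [0.5761, 0.2566, 0.0969]
tool_rot: [-2.881, -1.251, -0.003]
wrist_force: [-1.3, 0.3, 5.8]
width: 0.0353
finger_force: 30.0
```

Run:
```python
from h import *
st(); toopen([.577,.2565])
```

```text
t 47.42 [0.5761 0.2566 0.0969] w 0.0353 ff 30.0 F [-1.3  0.3  5.8] r 0.3778 ang 84.8
along-pad offset [0.0004 0.0004] to open [-351.  177.  -51.]
```

move_arm:
  claw: [20, 20, 20, 20, 20, 20, 20, 20, 20, 20, 20, 20, 20, 20]
  delta_pos:
    - [0, 0, -50]
    - [-30, 15, -80]
    - [-75, 38, -80]
    - [-120, 60, -80]
    - [-165, 83, -80]
    - [-210, 106, -80]
    - [-255, 129, -80]
    - [-300, 152, -80]
    - [-335, 170, -80]
    - [-351, 177, -65]
    - [-351, 177, -51]
    - [-351, 177, -51]
    - [-351, 177, -51]
    - [-351, 177, -51]
  delta_rot:
    - [0, 0, 0]
    - [0, 0, 0]
    - [0, 0, 5]
    - [0, 0, 10]
    - [0, 0, 15]
    - [0, 0, 20]
    - [0, 0, 25]
    - [0, 0, 25]
    - [0, 0, 25]
    - [0, 0, 25]
    - [0, 0, 25]
    - [0, 0, 25]
    - [0, 0, 25]
    - [0, 0, 25]

```text
time_s: 49.18
tcp_pos: [0.466, -0.1202, 0.1472]
tool_rot: [-3.084, -0.601, -0.002]
wrist_force: [0.4, -0.9, -3.0]
width: 0.0357
finger_force: 30.0
```

Run:
```python
from h import *
st(); print(delta([*O,.1287]).round(1)); chk('pics/p4.png')
```

```text
t 49.17 [ 0.466  -0.1202  0.1472] w 0.0357 ff 30.0 F [ 0.4 -0.9 -3. ] r 0.08 ang -180.4
[-0.2  0.6 18.5]
```

View pics/p4.png

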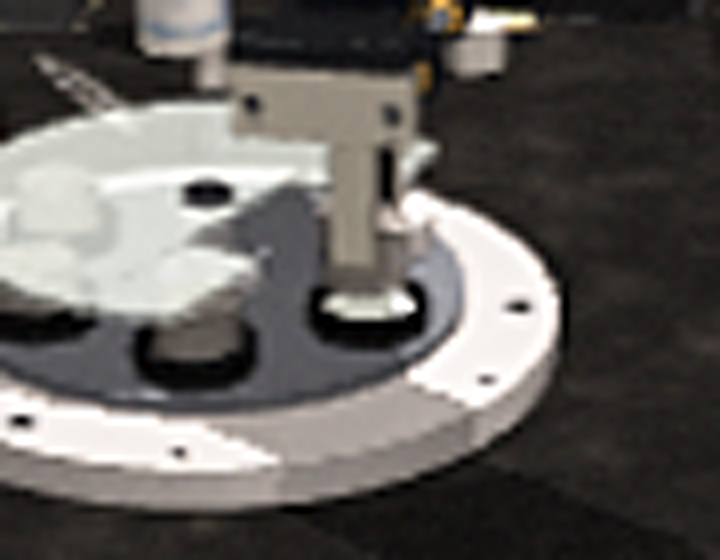

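Centred over the ring (368,305). Lower, press and check.

move_arm:
  claw: [20, 20, 20, 20, 20, 20, 20]
  delta_pos:
    - [0, 0, 4]
    - [0, 0, 8]
    - [0, 0, 12]
    - [0, 0, 15]
    - [0, 0, 18]
    - [0, 0, 18]
    - [0, 0, 18]
  delta_rot:
    - [0, 0, 0]
    - [0, 0, 0]
    - [0, 0, 0]
    - [0, 0, 0]
    - [0, 0, 0]
    - [0, 0, 0]
    - [0, 0, 0]

```text
time_s: 50.1
tcp_pos: [0.4653, -0.1212, 0.1287]
tool_rot: [-3.084, -0.598, 0.0]
wrist_force: [-1.4, 0.5, 2.7]
width: 0.0353
finger_force: 30.0
```

move_arm:
  claw: [46, 46, 46, 46, 10, 10, 10, 10, 10, 10, 10]
  delta_pos:
    - [0, 0, 0]
    - [0, 0, 0]
    - [0, 0, -20]
    - [0, 0, -40]
    - [0, 0, -40]
    - [0, 0, -40]
    - [0, 0, -40]
    - [0, 0, -20]
    - [0, 0, -14]
    - [0, 0, -13]
    - [0, 0, -13]
  delta_rot:
    - [0, 0, 0]
    - [0, 0, 0]
    - [0, 0, 0]
    - [0, 0, 0]
    - [0, 0, 0]
    - [0, 0, 0]
    - [0, 0, 0]
    - [0, 0, 0]
    - [0, 0, 0]
    - [0, 0, 0]
    - [0, 0, 0]

```text
time_s: 51.48
tcp_pos: [0.4649, -0.121, 0.1441]
tool_rot: [3.084, 0.598, -0.002]
wrist_force: [-4.5, 1.9, 26.4]
width: 0.0105
finger_force: 12.1
```

Run:
```python
from h import *
st(); print(delta([.548,-.252,.16]).round())
```

```text
t 51.48 [ 0.4649 -0.121   0.1441] w 0.0105 ff 12.1 F [-4.5  1.9 26.4] r 0.0812 ang -179.9
[ 28. 153. -16.]
```

Seated (0.060). For the last index, turn the tool so the fingers close along the swing direction, to avoid slip.

move_arm:
  claw: [10, 50, 50, 50, 50, 50, 50, 50, 50, 50, 10, 10, 10, 10, 10]
  delta_pos:
    - [0, 0, -60]
    - [7, 40, -90]
    - [17, 90, -90]
    - [28, 130, -90]
    - [28, 153, -90]
    - [28, 153, -80]
    - [28, 153, -50]
    - [28, 153, -18]
    - [28, 153, -18]
    - [28, 153, -18]
    - [28, 153, -18]
    - [28, 153, -18]
    - [28, 153, -18]
    - [28, 153, -18]
    - [28, 153, -18]
  delta_rot:
    - [0, 0, 0]
    - [0, 0, -8]
    - [0, 0, -16]
    - [0, 0, -24]
    - [0, 0, -32]
    - [0, 0, -38]
    - [0, 0, -38]
    - [0, 0, -38]
    - [0, 0, -38]
    - [0, 0, -38]
    - [0, 0, -38]
    - [0, 0, -38]
    - [0, 0, -38]
    - [0, 0, -38]
    - [0, 0, -38]
  force: 40

```text
time_s: 53.35
tcp_pos: [0.5479, -0.2523, 0.1602]
tool_rot: [-2.721, -1.569, 0.002]
wrist_force: [-4.6, 1.4, 6.2]
width: 0.0211
finger_force: 40.0
```

Run:
```python
from h import *
st(); print(arc(-90,-150,12)); print(knob(-150))
```

```text
t 53.35 [ 0.5479 -0.2523  0.1602] w 0.0211 ff 40.0 F [-4.6  1.4  6.2] r 0.1323 ang -89.8
[[-5, -10], [-10, -21], [-14, -32], [-16, -43], [-18, -54], [-18, -66], [-18, -77], [-17, -89], [-14, -100], [-11, -111], [-7, -122], [-2, -132]]
[ 0.43238205 -0.18719347]
```

move_arm:
  claw: [10, 10, 10, 10, 10, 10, 10, 10, 10, 10, 10, 10, 10, 10, 10, 10, 10, 10]
  delta_pos:
    - [0, 0, -7]
    - [0, 0, -14]
    - [0, 0, -14]
    - [-5, -10, -14]
    - [-10, -21, -14]
    - [-14, -32, -14]
    - [-16, -43, -14]
    - [-18, -54, -14]
    - [-18, -66, -14]
    - [-18, -77, -14]
    - [-17, -89, -14]
    - [-14, -100, -14]
    - [-11, -111, -14]
    - [-7, -122, -14]
    - [-2, -132, -14]
    - [-2, -132, -14]
    - [-2, -132, -8]
    - [-2, -132, -5]
  delta_rot:
    - [0, 0, 0]
    - [0, 0, 0]
    - [0, 0, 0]
    - [0, 0, 0]
    - [0, 0, 0]
    - [0, 0, 0]
    - [0, 0, 0]
    - [0, 0, 0]
    - [0, 0, 0]
    - [0, 0, 0]
    - [0, 0, 0]
    - [0, 0, 0]
    - [0, 0, 0]
    - [0, 0, 0]
    - [0, 0, 0]
    - [0, 0, 0]
    - [0, 0, 0]
    - [0, 0, 0]

```text
time_s: 55.6
tcp_pos: [0.4214, -0.1912, 0.1644]
tool_rot: [-2.715, -1.56, 0.041]
wrist_force: [-17.3, -5.7, 16.2]
width: 0.0104
finger_force: 9.6
```

Run:
```python
from h import *
st()
```

```text
t 55.6 [ 0.4214 -0.1912  0.1644] w 0.0104 ff 9.6 F [-17.3  -5.7  16.2] r 0.1435 ang -150.8
```

The grip lost the knob (opening 10 mm). Raise and look.

move_arm:
  claw: [10, 10, 10, 40]
  delta_pos:
    - [0, 0, -20]
    - [0, 0, -60]
    - [0, 0, -80]
    - [0, 0, -80]
  delta_rot:
    - [0, 0, 0]
    - [0, 0, 0]
    - [0, 0, 0]
    - [0, 0, 0]

```text
time_s: 56.1
tcp_pos: [0.4335, -0.1886, 0.247]
tool_rot: [2.718, 1.568, 0.003]
wrist_force: [0.3, 0.3, 0.8]
width: 0.0156
finger_force: 0.0
```

Run:
```python
from h import *
st(); p,d,c=grab('scene'); u,v=proj([.466,-.18,.06],c).astype(int); W=cloud(d,c)
cv2.imwrite('pics/k6.png',cv2.resize(p[v-45:v+45,u-60:u+60],None,fx=6,fy=6,interpolation=cv2.INTER_CUBIC))
print(u,v)
# knob search: dark points z .08-.115 near r=.132
r=np.hypot(W[...,0]-C[0],W[...,1]-C[1]); m=(abs(r-.132)<.022)&(W[...,2]>.085)&(W[...,2]<.125)&(p.max(2)<90)
q=W[m]; print(m.sum(),q.mean(0),q.max(0)); a=q.mean(0)[:2]-C; print(np.degrees(np.arctan2(a[1],a[0]))-YAW)
z,d,c=grab('top'); knobz(cloud(d,c))
```

```text
t 56.1 [ 0.4335 -0.1886  0.247 ] w 0.0156 ff 0.0 F [0.3 0.3 0.8] r 0.1318 ang -149.2
287 194
60 [ 0.42548421 -0.16900426  0.10485294] [ 0.43775194 -0.16152512  0.11639608]
-158.4723074267609
knob n 6 top [0.1088 0.1168 0.1173] [ 0.4204 -0.1712  0.1074] ang -158.4
```

View pics/k6.png

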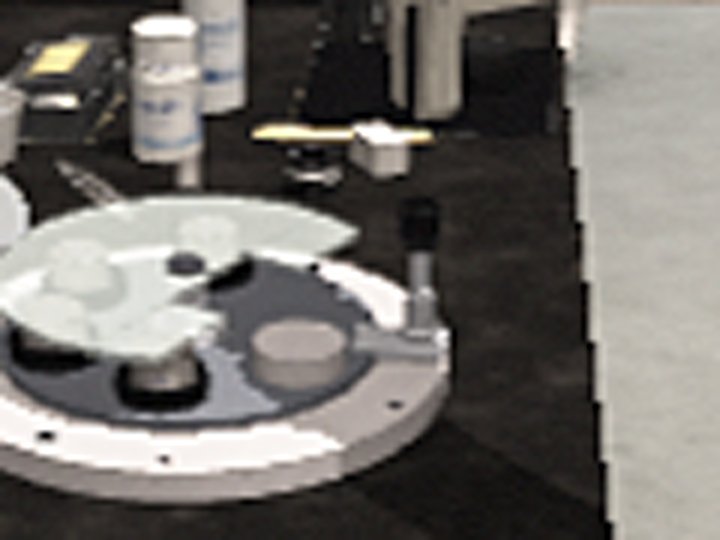

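The knob (419,223 in the crop) rides past hole 5, near the end stop. I locate it and regrip.

Run:
```python
from h import *
c=env.camera_model('scene'); q=atz(287-60+(419.5)/6-.5,194-45+223.5/6-.5,.103,c); print(q)
a=q[:2]-C; ang=np.degrees(np.arctan2(a[1],a[0]))-YAW; print(ang,np.hypot(*a)); print(knob(ang),delta([*knob(ang),.168]).round())
st()
```

```text
[ 0.4276539  -0.17485815  0.103     ]
-155.730391599311 0.13044238644059775
[ 0.42624073 -0.17551321] [  8. -12.  77.]
t 56.2 [ 0.4326 -0.1883  0.2449] w 0.0234 ff 0.0 F [1.2 0.1 0.1] r 0.1324 ang -149.5
```

move_arm:
  claw: [50, 50, 50, 50, 50, 50, 50]
  delta_pos:
    - [8, -12, 0]
    - [8, -12, 0]
    - [8, -12, 10]
    - [8, -12, 10]
    - [8, -12, 10]
    - [8, -12, 10]
    - [8, -12, 10]
  delta_rot:
    - [0, 0, 10]
    - [0, 0, 20]
    - [0, 0, 30]
    - [0, 0, 30]
    - [0, 0, 30]
    - [0, 0, 30]
    - [0, 0, 30]

```text
time_s: 57.08
tcp_pos: [0.4269, -0.1755, 0.2349]
tool_rot: [3.035, 0.812, 0.0]
wrist_force: [-1.0, -0.0, 0.0]
width: 0.0501
finger_force: 0.0
```

Run:
```python
from h import *
st(); print(delta([.4265,-.176,.168]).round(1),arc(-155.5,-150,2))
```

```text
t 57.08 [ 0.4269 -0.1755  0.2349] w 0.0501 ff 0.0 F [-1. -0.  0.] r 0.1314 ang -155.6
[-0.6  0.3 66.9] [[0, 6], [0, 13]]
```

Grip the knob.

move_arm:
  claw: [50, 50, 50, 50, 10, 10, 10, 10, 10]
  delta_pos:
    - [0, 0, 40]
    - [0, 0, 67]
    - [0, 0, 67]
    - [0, 0, 67]
    - [0, 0, 67]
    - [0, 0, 67]
    - [0, 0, 67]
    - [0, 0, 67]
    - [0, 0, 67]
  delta_rot:
    - [0, 0, 0]
    - [0, 0, 0]
    - [0, 0, 0]
    - [0, 0, 0]
    - [0, 0, 0]
    - [0, 0, 0]
    - [0, 0, 0]
    - [0, 0, 0]
    - [0, 0, 0]
  force: 40

```text
time_s: 58.2
tcp_pos: [0.4271, -0.1754, 0.1681]
tool_rot: [3.035, 0.811, 0.001]
wrist_force: [-0.6, 0.0, 2.2]
width: 0.0212
finger_force: 40.0
```

Run:
```python
from h import *
st(); print(delta([*knob(-150),.168]).round(1))
```

```text
t 58.2 [ 0.4271 -0.1754  0.1681] w 0.0212 ff 40.0 F [-0.6  0.   2.2] r 0.1312 ang -155.6
[-1.3 12.8  0.1]
```

move_arm:
  claw: [10, 10, 10, 10, 10, 10, 10, 10, 10]
  delta_pos:
    - [0, 0, -5]
    - [0, 0, -5]
    - [0, 4, -5]
    - [0, 8, -5]
    - [-1, 12, -5]
    - [-1, 12, -5]
    - [-1, 12, 0]
    - [-1, 12, 3]
    - [-1, 12, 3]
  delta_rot:
    - [0, 0, 0]
    - [0, 0, 0]
    - [0, 0, 0]
    - [0, 0, 0]
    - [0, 0, 0]
    - [0, 0, 0]
    - [0, 0, 0]
    - [0, 0, 0]
    - [0, 0, 0]

```text
time_s: 59.32
tcp_pos: [0.432, -0.1862, 0.1646]
tool_rot: [-3.035, -0.811, 0.0]
wrist_force: [1.6, 3.6, -5.8]
width: 0.0213
finger_force: 40.0
```

Run:
```python
from h import *
st()
```

```text
t 59.33 [ 0.432  -0.1862  0.1646] w 0.0213 ff 40.0 F [ 1.6  3.6 -5.8] r 0.1318 ang -150.5
```

Entering hole 5 (z below riding, spring pulling). Lower, release and retreat.

move_arm:
  claw: [10, 10, 10, 50, 50, 50, 50, 50, 50]
  delta_pos:
    - [0, 0, 3]
    - [0, 0, 5]
    - [0, 0, 5]
    - [0, 0, 5]
    - [0, 0, 5]
    - [0, 0, -35]
    - [0, 0, -75]
    - [0, 60, -90]
    - [0, 120, -90]
  delta_rot:
    - [0, 0, 0]
    - [0, 0, 0]
    - [0, 0, 0]
    - [0, 0, 0]
    - [0, 0, 0]
    - [0, 0, 0]
    - [0, 0, 0]
    - [0, 0, 0]
    - [0, 0, 0]

```text
time_s: 60.45
tcp_pos: [0.4934, -0.2923, 0.2573]
tool_rot: [3.031, 0.81, 0.006]
wrist_force: [1.4, 0.3, -1.0]
width: 0.0501
finger_force: 0.0
```

Run:
```python
from h import *
st(); W,p,c=sceneknob(-150)
u,v=proj([.466,-.18,.06],c).astype(int)
cv2.imwrite('pics/k7.png',cv2.resize(p[v-45:v+45,u-60:u+60],None,fx=6,fy=6,interpolation=cv2.INTER_CUBIC))
z,d,c=grab('top'); knobz(cloud(d,c))
```

```text
t 60.45 [ 0.4934 -0.2923  0.2573] w 0.0501 ff 0.0 F [ 1.4  0.3 -1. ] r 0.1801 ang -107.6
px 297 185 knob z pct [0.0925 0.1073 0.1092] mean [ 0.4318 -0.1793  0.0982] expect [ 0.4324 -0.1872] n 52
knob n 37 top [0.1069 0.109  0.111 ] [ 0.4332 -0.1879  0.1058] ang -149.5
```

View pics/k7.png

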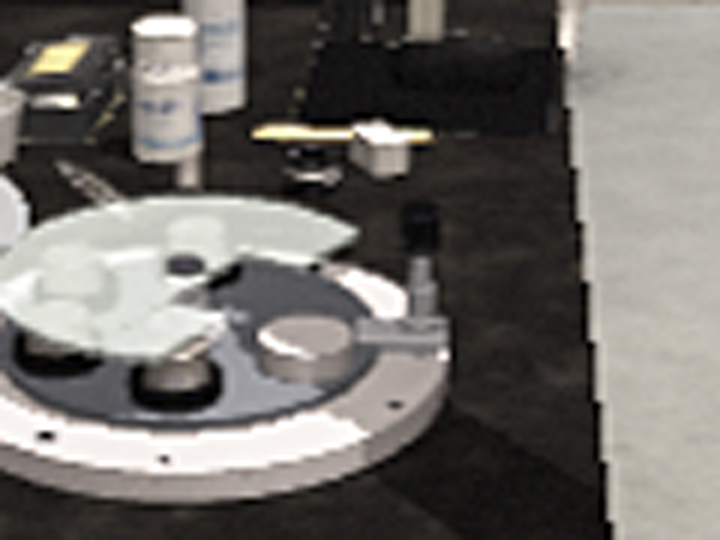

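The blank stands at the opening (305,345) and the knob at (420,228) is down (top 0.107, angle −149.5 to −150). The arm is clear, so I hand in the job.

```bash
python3 -c "
from h import *
print(env.close_job())"
```

```text
the job is handed in; nothing more can be done
None
```

I loaded all four samples into pockets 1 to 4, each pressed home at 60 mm. The wheel now stands at hole 5 with the blank at the opening and the pin down; during the last turn the grip lost the knob and the wheel ran about 6° past hole 5, so I regripped and brought it back. I handed the job in after about 60 s and never touched the jar, loupe or steel block.

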